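Test a ring box's spring catch and sort the job

TASK

The spring catch made for the little ring box is screwed to the bench for its test: press straight down on its yellow pad, building up slowly to 12 N and never more than 15 N, until the rocker clicks over and the hook stays up; if it has not clicked at 12 N, hold that push for half a second and let go. After that, set the closed ring box down upright in the middle of the green tray if the catch clicked, or of the red tray if the catch is too stiff. Push nowhere but on the pad, do not touch the hook, leave the catch as the test left it, and leave the loupe, steel block and wax where they are.

Things in the scene. Friction and masses are not known exactly. Their poses are not given: they have to be found in the camera images.
- catch: The catch under test, fixed to the bench. Origin on the bench top under its centre; own x points from pad to hook, z up. Dark flange 116 (x) x 60 (y) x 6 mm; aluminium foot 88 x 36 mm, 16 mm high; two cheeks in the middle (x -12 to +12 mm) rise to 43 mm, with a brass rocker between them that turns about y; nothing is higher than 55 mm.
- pad_top (a point): Centre of the yellow pad's top, 20 mm across, 28 mm from the catch's centre to its own -x, 55 mm above the bench at the start. Sprung on the rocker: 4.5 N/mm, 5.5 mm travel. The rocker's own hidden spring varies from start to start: it gives way at anything from 3 to 25 N on the pad. Then the push drops and the pad end goes over centre by itself and stays about 9 mm down.
- hook_tip (a point): Lower tip of the dark steel hook at the +x end of the rocker, 40 mm from the catch's centre. Not clicked: 19 mm above the bench. Clicked: it stays about 14 mm higher.
- catch_rocker: The brass rocker with the pad and the hook it carries. Origin on its pivot, 38 mm above the bench, over the catch's centre. It tilts by 0.34 rad about the catch's y when it clicks, pad end down, hook end up.
- catch_hook: The dark steel hook on the rocker; origin on the pivot.
- job_box_mid (a point): Centre of the loose dark red-brown ring box, 21 mm above its underside: 54 mm (own x) by 54 mm (own y) by 42 mm high, about 45 g, lid shut and staying shut; small brass clasp on its own -x side, flat sides at y -27 and +27 mm. z is up.
- good_tray_floor (a point): Centre of the floor of the tray with the green bottom, fixed, 130 mm (own x) by 160 mm (own y) outside, walls 4 mm thick and 12 mm high over the bench, floor 5 mm over the bench.
- rework_tray_floor (a point): Centre of the floor of the tray with the red bottom, otherwise the same tray.
- loupe: Folding pocket loupe, 24 x 32 x 19 mm, loose; origin under its centre.
- bench_block: Square steel block, 60 x 60 x 18 mm, loose; origin under its centre.
- wax_lump: Round amber lump of wax, 41 x 50 x 19 mm, loose; origin under its centre.
Mind the look-alikes: they are no part of the job. Of the things that look like the catch, the larger one is meant.

How it is judged:
By the outcome, as a careful person would: the job done as asked, in the order asked, and still so for the second after the job is handed in, with the robot touching nothing.
It also fails if it takes over 64 s, if anything falls off the work surface, if the arm or the gripper's body presses on something with over 40 N, if the wrist force passes 120 N, or if a joint passes its speed limit or range.

ROBOT

A 6-joint arm with a two-finger parallel gripper is mounted at the origin on a cart in front of the work surface, level with it; the furniture and walls round the work are solid. World frame = base frame: x ahead of the robot, y to its left, z up, the work surface at z = 0. Lengths are in m, angles in rad, forces in N, time in s.
With the tool pointing down it reaches from about 0.35 to 0.775 m from the base axis. Payload 5.5 kg.
Tool frame: the origin (TCP) lies between the finger pads; the fingertips stand 19 mm ahead of it and the grasp point (between the pads) is the TCP; z points along the fingers, y is the direction in which the jaws open and shut (so a half turn about z gives the same grasp; the last joint's range is limited). The gripper opens to 85 mm and grips with 20 to 120 N. Pads are 22 mm wide; open, the fingers measure 114 mm over their backs; the gripper's body (76 mm by 85 mm) begins 54 mm behind the grasp point. The pads swing forward as they close: fully open they stand 13 mm farther back than shut.
Start: joints at [-1.28, 0.313, 0.046, 1.304, 0, 1.431], TCP at [0.24, -0.523, 0.222] pointing down, gripper open.
Joint ranges: [-2.76, 2.76], [-0.86, 1.69], [-1.03, 1.26], [-2.2, 2.34], [-1.47, 1.5], [-3.14, 3.14]. Speed limits (rad/s): [2.57, 2.57, 3.14, 3.14, 3.14, 3.14].

INTERFACE

Orientations are given as a unit quaternion [w, x, y, z].
In Python, from workcell import get_state, cams, workorder gives the robot as it stands.
- The arm moves only by the tool play_rows, never from a script. Its argument "series" is text: rows parted by semicolons, each of 7 numbers parted by spaces: the opening in per cent of the stroke, from 0 (shut) to 100 (fully open), then the shift along the tool's x, y, z in cm, then the turn, a rotation vector about the tool's x, y, z in degrees. A call has 1 to 12 rows; each row shifts and turns the commanded pose from where the row before left it, along the tool's axes as they then stand; what a row does not reach is not made up. A row lasts 1/8 s, in which the tool goes at most 62.5 mm and 10.7 degrees, less where a joint would pass 70% of its speed; a pose out of reach is approached as far as the arm can. A call with a gripper value outside its range is refused whole. The fingers move at their own pace and stop on an object; "newtons" is the grip in N (left out, the last holds). Time passes only in rows, so rows that do not move let the fingers close. It gives the time, the measured TCP pose, the force and the opening at its end, in the units of the state.
- get_state(): the state, without advancing time (a new reading comes with each control period).
- cams.read_camera(name): name is "side" or "top"; returns the picture (400x640x3 uint8, red, green, blue); there is no depth.
- cams.get_calibration(name): a dict with "fx", "fy", "cx", "cy" (pixels), "distortion" ([k1, k2, p1, p2, k3] as OpenCV has them; the pictures are not rectified), "rvec" (rotation vector, rad) and "tvec" (3), from world to camera coordinates, as OpenCV has them. Camera axes: x right, y down, z forward; pixel columns grow to the right and rows downward; lengths in m; the calibration is good to about 2 mm. A picture is of the moment at which its call begins. get_calibration takes no time and is no camera call.
- workorder.hand_in(): hands the job in, once; it reports no verdict.
The state is a dict: "clock": time; "joint_pos": joint angles; "qvel": joint speeds; "tau": joint torques, N m; "tcp_pos": TCP position; "orientation": TCP orientation; "wrist_force": force on the tool from outside, world axes, zero at the start; "ft_torque": the same for the moment, N m; "finger_gap": finger opening in m.
Only numpy, scipy, OpenCV 4.12 (cv2) and the standard library are available. Lean on these libraries where they do the work, as an engineer would, in place of code of your own. Each camera call takes 0.05 s, during which the arm holds its last target.

## Working session

There is one attempt and no reset: what is moved stays moved. The work goes in short steps, Python scripts to look and compute and a tool call to move; the robot and the scene stay as the last step left them, time stands still between calls to the robot, and variables do not carry over. Pictures are saved under pics/ and viewed, and the job is handed in when it is done.

Besides the shell and the picture viewer there is one more tool, called after "Request:" as a command line: name --argument value ..., lists and objects as JSON in quotes. play_rows: Moves the arm, as the interface text tells. Its arguments: {"type":"object","properties":{"series":{"type":"string"},"newtons":{"type":"number"}},"required":["series"]}

```bash
mkdir -p pics; ls; python3 - <<'E'
from workcell import get_state, cams, workorder
import cv2
for n in("side","top"):
    im=cams.read_camera(n); cv2.imwrite(f"pics/{n}0.png",im[:,:,::-1]); print(n,cams.get_calibration(n))
print(get_state())
E
```

```text
pics
side {'fx': 501.12077884720884, 'fy': 501.12077884720884, 'cx': 312.44039581360363, 'cy': 197.10376308097193, 'distortion': array([0.01494167, 0.        , 0.        , 0.        , 0.        ]), 'rvec': array([ 2.05963098, -0.01229822,  0.01853317]), 'tvec': array([-0.56362715,  0.045462  ,  1.42070627])}
top {'fx': 487.4889031957381, 'fy': 487.4889031957381, 'cx': 317.3776921637459, 'cy': 199.20524264661486, 'distortion': array([-0.03919663,  0.        ,  0.        ,  0.        ,  0.        ]), 'rvec': array([ 2.10453828, -2.03025684,  0.28347806]), 'tvec': array([-0.02622517,  0.54850888,  1.03233836])}
{'clock': 0.1, 'joint_pos': array([-1.27960516e+00,  3.13927202e-01,  4.50787787e-02,  1.30355968e+00,
       -1.09657511e-05,  1.43120018e+00]), 'qvel': array([-0.00012424, -0.00016362,  0.00350429, -0.00044835,  0.00064429,
        0.00037408]), 'tau': array([ 2.80334258e-03, -4.81727815e+01,  2.99243456e+01,  1.27978600e-02,
       -6.59109128e-05,  6.89142876e-08]), 'tcp_pos': array([ 0.23996905, -0.52202641,  0.2211913 ]), 'orientation': array([-8.03158250e-04,  9.76892015e-01,  2.13731938e-01, -6.64929106e-05]), 'wrist_force': array([-0.40183781,  0.44346575,  0.04890839]), 'ft_torque': array([-0.02747786,  0.02831141, -0.00165747]), 'finger_gap': 0.08536731968971831}
```

View pics/top0.png

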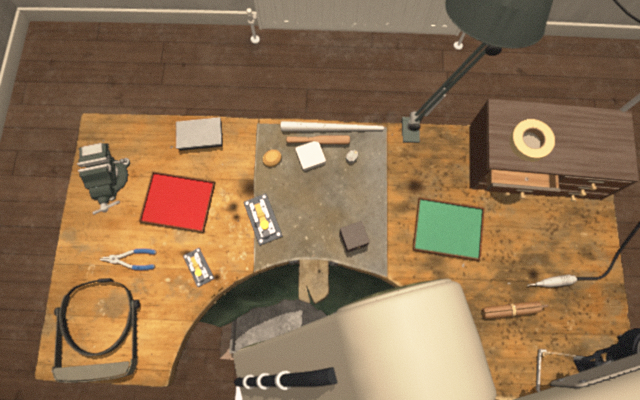

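View pics/side0.png

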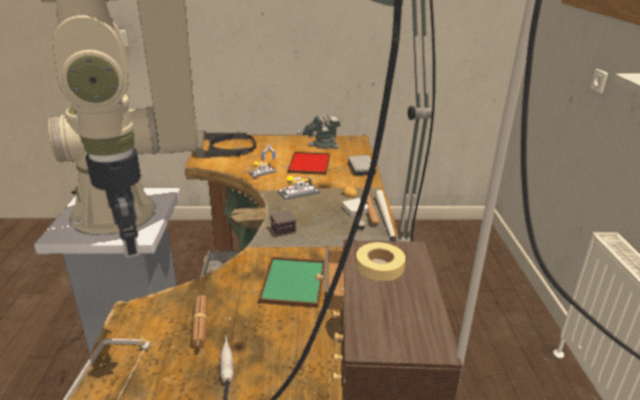

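Top view: big catch about (263,220), with its smaller look-alike at (198,267). The ring box is at (354,237), the green tray at (449,229) and the red tray at (178,202). I'll zoom in next.

```bash
cat > h.py <<'E'
import numpy as np, cv2
from workcell import get_state, cams, workorder
C={n:cams.get_calibration(n) for n in("side","top")}
def K(n):
    c=C[n]; return np.array([[c["fx"],0,c["cx"]],[0,c["fy"],c["cy"]],[0,0,1]]),np.array(c["distortion"])
def ray(n,u,v):
    k,d=K(n); p=cv2.undistortPoints(np.array([[[u,v]]],float),k,d)[0,0]
    R=cv2.Rodrigues(C[n]["rvec"])[0]; return -R.T@C[n]["tvec"], R.T@np.array([p[0],p[1],1])
def onz(n,u,v,z):
    o,r=ray(n,u,v); return o+r*(z-o[2])/r[2]
def proj(n,P):
    k,d=K(n); return cv2.projectPoints(np.array(P,float).reshape(-1,1,3),C[n]["rvec"],C[n]["tvec"],k,d)[0][:,0]
def tri(a,b):
    (o1,r1),(o2,r2)=ray("top",*a),ray("side",*b)
    s=np.linalg.lstsq(np.c_[r1,-r2],o2-o1,rcond=None)[0]
    p,q=o1+s[0]*r1,o2+s[1]*r2; return (p+q)/2,np.linalg.norm(p-q)
def crop(im,x0,y0,w,h,s): return cv2.resize(im[y0:y0+h,x0:x0+w],None,fx=s,fy=s,interpolation=cv2.INTER_CUBIC)
E
python3 - <<'E'
from h import *
t=cv2.imread("pics/top0.png"); s=cv2.imread("pics/side0.png")
a=crop(t,235,185,60,60,6); b=crop(s,265,165,60,60,6); c=crop(t,330,210,50,50,6);d=crop(s,260,200,50,50,6)
cv2.imwrite("pics/z1.png",np.vstack([np.hstack([a,b])]))
cv2.imwrite("pics/z2.png",np.hstack([c,d]))
for n,im in(("top",t),("side",s)):
    print(n,o:=ray(n,300,200)[0])
    hsv=cv2.cvtColor(im,cv2.COLOR_BGR2HSV)
    for nm,lo,hi in(("green",(65,100,40),(90,255,255)),("red",(0,200,120),(4,255,255)),("yellow",(24,150,150),(34,255,255))):
        m=cv2.inRange(hsv,lo,hi); 
        if nm=="red": m|=cv2.inRange(hsv,(176,200,120),(180,255,255))
        for q in cv2.findContours(m,cv2.RETR_EXTERNAL,cv2.CHAIN_APPROX_NONE)[0]:
            if cv2.contourArea(q)>(300 if nm!="yellow" else 8):
                r=cv2.minAreaRect(q); print(nm,r,cv2.contourArea(q),onz(n,*r[0],0.005 if nm!="yellow" else .055).round(4))
                if nm!="yellow": print(np.array([onz(n,*p,.005)[:2] for p in cv2.boxPoints(r)]).round(3).tolist())
print(onz("top",354,237,.042))
E
```

```text
top [ 0.24215792 -0.02083366  1.14376473]
side [ 0.53729324 -1.24212024  0.71175975]
green ((292.22412109375, 279.81036376953125), (53.896522521972656, 36.78915023803711), 4.763641834259033) 1626.5 [ 0.5121 -0.3168  0.005 ]
[[0.451, -0.374], [0.449, -0.235], [0.579, -0.254], [0.568, -0.389]]
red ((308.5055236816406, 161.89501953125), (36.42327117919922, 16.766267776489258), 3.012787342071533) 507.5 [0.5559 0.3458 0.005 ]
[[0.493, 0.285], [0.493, 0.428], [0.623, 0.411], [0.614, 0.27]]
yellow ((289.5, 177.5), (3.0, 5.0), 90.0) 12.5 [0.4962 0.1182 0.055 ]
[ 0.47182868 -0.09354073  0.042     ]
```

```bash
ls pics
```

```text
side0.png
top0.png
z1.png
z2.png
```

View pics/z1.png

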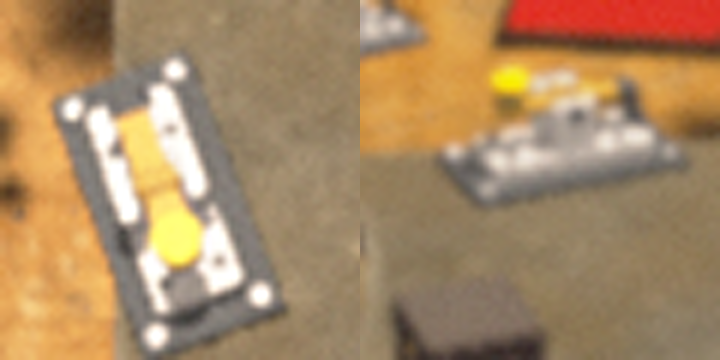

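View pics/z2.png

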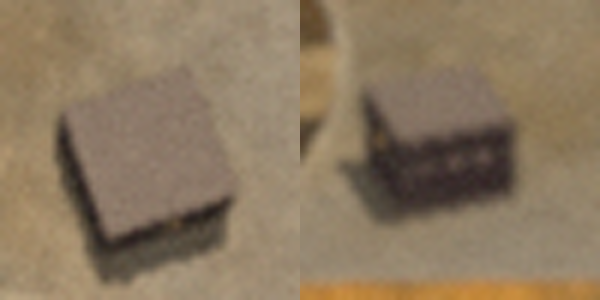

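```bash
python3 - <<'E'
from h import *
t=cv2.imread("pics/top0.png"); hsv=cv2.cvtColor(t,cv2.COLOR_BGR2HSV)
print(hsv[229,449],hsv[202,178],hsv[225:232,262:270].tolist(),hsv[237,354])
for r in(200,205,210,213): print(r,hsv[r,255:270].tolist())
E
```

```text
[ 66  92 171] [  1 193 232] [[[30, 135, 255], [30, 136, 255], [30, 133, 255], [30, 132, 255], [30, 132, 255], [30, 138, 255], [26, 82, 253], [170, 3, 254]], [[30, 141, 255], [30, 134, 255], [30, 133, 255], [30, 132, 255], [30, 138, 255], [29, 148, 255], [23, 81, 247], [8, 4, 254]], [[28, 145, 255], [30, 144, 255], [30, 135, 255], [30, 139, 255], [29, 153, 255], [25, 158, 245], [19, 80, 227], [13, 14, 252]], [[23, 110, 244], [26, 161, 255], [28, 161, 255], [27, 162, 255], [23, 166, 236], [17, 113, 204], [16, 46, 228], [14, 19, 250]], [[17, 39, 237], [17, 116, 204], [20, 152, 191], [19, 136, 184], [17, 100, 165], [13, 53, 186], [12, 21, 248], [18, 10, 255]], [[17, 28, 237], [12, 53, 163], [14, 58, 141], [11, 47, 146], [10, 36, 149], [10, 33, 169], [11, 37, 220], [16, 19, 254]], [[13, 36, 162], [14, 35, 137], [12, 34, 152], [11, 30, 160], [10, 33, 161], [14, 37, 158], [11, 36, 171], [15, 34, 232]]] [ 14  69 141]
200 [[11, 27, 134], [12, 20, 130], [15, 24, 126], [9, 23, 112], [8, 24, 158], [14, 18, 246], [30, 1, 255], [30, 2, 255], [17, 27, 243], [13, 37, 160], [15, 20, 126], [16, 26, 128], [18, 19, 133], [17, 40, 134], [19, 65, 152]]
205 [[22, 133, 255], [24, 137, 255], [24, 134, 255], [24, 135, 254], [24, 123, 253], [22, 56, 253], [17, 9, 254], [15, 18, 249], [13, 23, 238], [14, 20, 249], [17, 31, 237], [14, 33, 156], [12, 26, 126], [25, 24, 126], [18, 23, 132]]
210 [[14, 78, 192], [21, 131, 246], [23, 138, 254], [24, 134, 253], [24, 132, 253], [24, 133, 253], [23, 114, 253], [20, 55, 250], [17, 14, 250], [20, 9, 252], [25, 6, 255], [30, 5, 255], [15, 35, 233], [11, 33, 146], [13, 31, 133]]
213 [[11, 8, 253], [15, 64, 219], [20, 138, 242], [22, 143, 250], [21, 142, 246], [22, 139, 248], [21, 144, 247], [21, 143, 248], [21, 126, 246], [21, 67, 245], [17, 16, 250], [30, 3, 255], [30, 2, 255], [18, 34, 243], [15, 37, 150]]
```

```bash
python3 - <<'E'
from h import *
t=cv2.imread("pics/top0.png"); s=cv2.imread("pics/side0.png")
P={}
for n,im,roi in(("top",t,(235,185,60,60)),("side",s,(265,165,60,60))):
    hsv=cv2.cvtColor(im,cv2.COLOR_BGR2HSV)
    m=cv2.inRange(hsv,(26,110,180),(34,255,255)); mm=np.zeros_like(m); x,y,w,h=roi; mm[y:y+h,x:x+w]=m[y:y+h,x:x+w]
    k=cv2.connectedComponentsWithStats(mm); i=1+np.argmax(k[2][1:,4]); P[n]=k[3][i]; print(n,k[2][i],k[3][i])
print("pad tri",tri(P["top"],P["side"]), "z55 top",onz("top",*P["top"],.055),"side",onz("side",*P["side"],.055))
f=lambda p,x0,y0:((p[0]+.5)/6-.5+x0,(p[1]+.5)/6-.5+y0)
fl=np.array([onz("top",*f(p,235,185),.006)[:2] for p in((55,105),(185,50),(285,305),(150,355))]); print("flange",fl.round(4).tolist(),fl.mean(0))
sc=np.array([onz("top",*f(p,235,185),.007)[:2] for p in((72,108),(175,70),(260,293),(156,335))]); print("screws",sc.mean(0), )
for q in(fl,sc):
    ax=(q[0]+q[1]-q[2]-q[3]); print("axis deg",np.degrees(np.arctan2(ax[1],ax[0])),[np.linalg.norm(q[i]-q[i-1]).round(4) for i in range(4)])
bx=np.array([onz("top",*f(p,330,210),.042)[:2] for p in((65,115),(187,68),(235,197),(108,240))]); ax=bx[0]+bx[1]-bx[2]-bx[3]
print("box",bx.round(4).tolist(),bx.mean(0),np.degrees(np.arctan2(ax[1],ax[0])),[np.linalg.norm(bx[i]-bx[i-1]).round(4) for i in range(4)])
f2=lambda p:f(p,260,200)
bs=np.array([onz("side",*((p[0]-300+.5)/6-.5+260,(p[1]+.5)/6-.5+200),.042)[:2] for p in((362,90),(472,66),(513,122),(405,140))]);print("box side",bs.round(4).tolist(),bs.mean(0))
hsv=cv2.cvtColor(t,cv2.COLOR_BGR2HSV)
for nm,lo,hi in(("green",(55,60,60),(85,255,255)),("red",(0,170,150),(4,255,255))):
    m=cv2.inRange(hsv,lo,hi)|(cv2.inRange(hsv,(176,170,150),(180,255,255)) if nm=="red" else 0)
    q=max(cv2.findContours(m,cv2.RETR_EXTERNAL,cv2.CHAIN_APPROX_NONE)[0],key=cv2.contourArea); r=cv2.minAreaRect(q)
    c=np.array([onz("top",*p,.005)[:2] for p in cv2.boxPoints(r)]); print(nm,r,onz("top",*r[0],.005).round(4),c.round(3).tolist(),[np.linalg.norm(c[i]-c[i-1]).round(4) for i in range(4)])
E
```

```text
top [260 220   8   9  54] [263.83333333 223.87037037]
side [287 176   6   4  16] [289.6875 177.8125]
pad tri (array([0.49468124, 0.1147562 , 0.05490965]), np.float64(0.004508010903761743)) z55 top [0.49237217 0.11435363 0.055     ] side [0.49681837 0.11600603 0.055     ]
flange [[0.556, 0.1729], [0.5811, 0.1217], [0.4771, 0.0751], [0.455, 0.1273]] [0.51730781 0.12425593]
screws [0.51780803 0.12534918]
axis deg 24.195202439876216 [np.float64(0.1108), np.float64(0.0569), np.float64(0.114), np.float64(0.0567)]
axis deg 23.704379420184033 [np.float64(0.1003), np.float64(0.0442), np.float64(0.0992), np.float64(0.0442)]
box [[0.4901, -0.0618], [0.5104, -0.1086], [0.4604, -0.1276], [0.442, -0.0794]] [ 0.47573783 -0.09434564] 20.384322950483345 [np.float64(0.0512), np.float64(0.051), np.float64(0.0535), np.float64(0.0516)]
box side [[0.4486, -0.0822], [0.4969, -0.0607], [0.5161, -0.1103], [0.4696, -0.1254]] [ 0.48278907 -0.0946779 ]
green ((449.13592529296875, 228.13063049316406), (65.64104461669922, 48.44346618652344), 8.880660057067871) [ 0.5091 -0.3236  0.005 ] [[0.46, -0.236], [0.579, -0.256], [0.559, -0.413], [0.441, -0.389]] [np.float64(0.1542), np.float64(0.1204), np.float64(0.1585), np.float64(0.1203)]
red ((176.85134887695312, 201.3918914794922), (63.62240982055664, 48.497703552246094), 9.462321281433105) [0.5522 0.3367 0.005 ] [[0.502, 0.417], [0.625, 0.414], [0.603, 0.255], [0.482, 0.262]] [np.float64(0.1563), np.float64(0.1225), np.float64(0.1609), np.float64(0.1209)]
```

Pad is at about (0.494, 0.115), catch axis about 24°, and the tool x is already at 24.7°. Box is at (0.478, -0.094), green tray at (0.510, -0.321) and red tray at (0.553, 0.340). Next is the shift to above the pad.

```bash
cat >> h.py <<'E'
from scipy.spatial.transform import Rotation as Ro
def to(p,yaw=None):
    s=get_state(); w,x,y,z=s["orientation"]; R=Ro.from_quat([x,y,z,w]); d=R.inv().apply(np.array(p)-s["tcp_pos"])*100
    X=R.as_matrix()[:,0]; print("t",s["clock"],"tcp",s["tcp_pos"].round(4),"shift cm",d.round(2),"toolx yaw",np.degrees(np.arctan2(X[1],X[0])).round(2),"zdir",R.as_matrix()[:,2].round(4),"F",s["wrist_force"].round(2),"gap",round(s["finger_gap"],4))
    if yaw is not None: print("turn z (deg, tool z down)", np.degrees(np.arctan2(X[1],X[0]))-yaw)
    return s
E
python3 -c "
from h import *
to([.494,.115,.14],24)"
```

```text
t 0.1 tcp [ 0.24   -0.522   0.2212] shift cm [ 49.68 -47.26   8.21] toolx yaw 24.68 zdir [-5.0e-04  1.5e-03 -1.0e+00] F [-0.4   0.44  0.05] gap 0.0854
turn z (deg, tool z down) 0.682285382151651
```

Request:
play_rows --series "0 4.1 -3.9 0.3 0 0 0.7;0 4.1 -3.9 0.3 0 0 0;0 4.1 -3.9 0.3 0 0 0;0 4.1 -3.9 0.3 0 0 0;0 4.1 -3.9 0.5 0 0 0;0 4.1 -3.9 0.5 0 0 0;0 4.1 -3.9 0.5 0 0 0;0 4.1 -3.9 0.5 0 0 0;0 4.1 -3.9 0.7 0 0 0;0 4.1 -3.9 0.7 0 0 0;0 4.1 -3.9 0.7 0 0 0;0 4.1 -3.9 0.7 0 0 0" --newtons 20

```text
clock: 1.6
tcp_pos: [0.499, 0.1072, 0.1615]
orientation: [0.0, 0.978, 0.208, -0.0]
wrist_force: [1.1, -0.1, 0.7]
finger_gap: 0.0
```

```bash
python3 -c "
from h import *
for n in('side','top'): cv2.imwrite(f'pics/{n}1.png',cams.read_camera(n)[:,:,::-1])
to([.494,.115,.11],24)
a=cv2.imread('pics/side1.png');b=cv2.imread('pics/top1.png')
cv2.imwrite('pics/z3.png',np.hstack([crop(a,250,120,90,90,4),crop(b,220,160,90,90,4)]))"
```

```text
t 1.7 tcp [0.4995 0.1098 0.1607] shift cm [-0.29 -0.7   5.07] toolx yaw 24.34 zdir [-7.0e-04  1.2e-03 -1.0e+00] F [-0.17 -0.43 -0.35] gap -0.0001
turn z (deg, tool z down) 0.33974980178000536
```

View pics/z3.png

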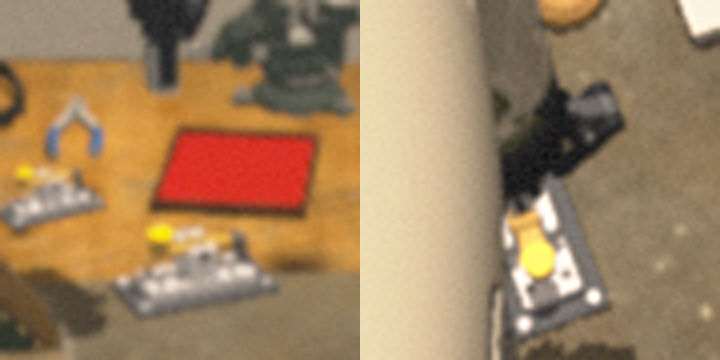

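Request:
play_rows --series "0 -0.1 -0.3 1.5 0 0 0.3;0 -0.1 -0.2 2 0 0 0;0 -0.1 -0.2 2 0 0 0;0 0 0 2 0 0 0;0 0 0 0 0 0 0;0 0 0 0 0 0 0"

```text
clock: 2.45
tcp_pos: [0.4931, 0.1097, 0.0872]
orientation: [0.0, 0.979, 0.204, -0.0]
wrist_force: [-0.9, 0.2, 0.8]
finger_gap: -0.0001
```

```bash
python3 -c "
from h import *
for n in('side','top'): cv2.imwrite(f'pics/{n}2.png',cams.read_camera(n)[:,:,::-1])
s=to([.494,.115,.08],24)
for n in C: print(n,proj(n,[s['tcp_pos']-[0,0,.019],[.494,.115,.055]]))
a=cv2.imread('pics/side2.png');b=cv2.imread('pics/top2.png')
cv2.imwrite('pics/z4.png',np.hstack([crop(a,260,140,60,60,6),crop(b,230,180,60,60,6)]))"
```

```text
t 2.55 tcp [0.4938 0.1101 0.0878] shift cm [ 0.21 -0.45  0.78] toolx yaw 23.63 zdir [ 0.0016 -0.     -1.    ] F [ 0.11  0.02 -0.22] gap -0.0001
turn z (deg, tool z down) -0.3689683117588345
side [[288.57689097 174.49889862]
 [288.74083894 177.95846629]]
top [[265.09667025 221.9155701 ]
 [263.59941892 223.16921272]]
```

View pics/z4.png

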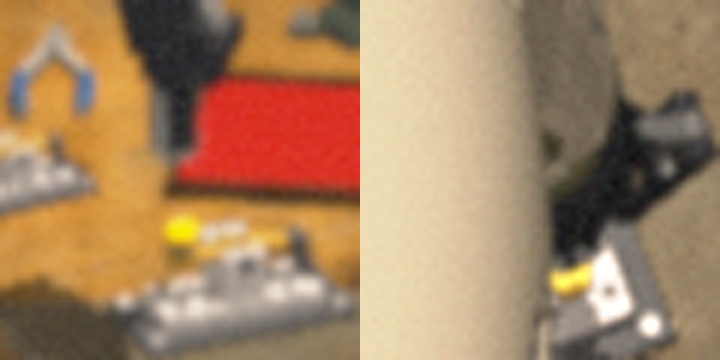

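```bash
python3 -c "
from h import *
print(proj('side',[[.499,.1072,.1615],[.499,.1072,.1425],[.4931,.1097,.0872],[.4931,.1097,.0682],[.4931,.1097,.12]]))
print(proj('side',[[.24,-.522,.2212-.019+.013],[.24,-.522,.2212-.019],[.24,-.522,.2212]]))
a=cv2.imread('pics/side0.png');b=cv2.imread('pics/side2.png')
cv2.imwrite('pics/z5.png',np.hstack([crop(a,80,120,110,140,4),crop(b,240,90,90,140,4)]))"
```

```text
[[289.87604911 145.94177525]
 [289.96299777 152.02435105]
 [288.23683103 168.9531756 ]
 [288.33107653 174.74613065]
 [288.07119868 158.7863953 ]]
[[130.23006317 255.52565399]
 [131.44626907 261.7461798 ]
 [129.66263643 252.62504538]]
```

View pics/z5.png

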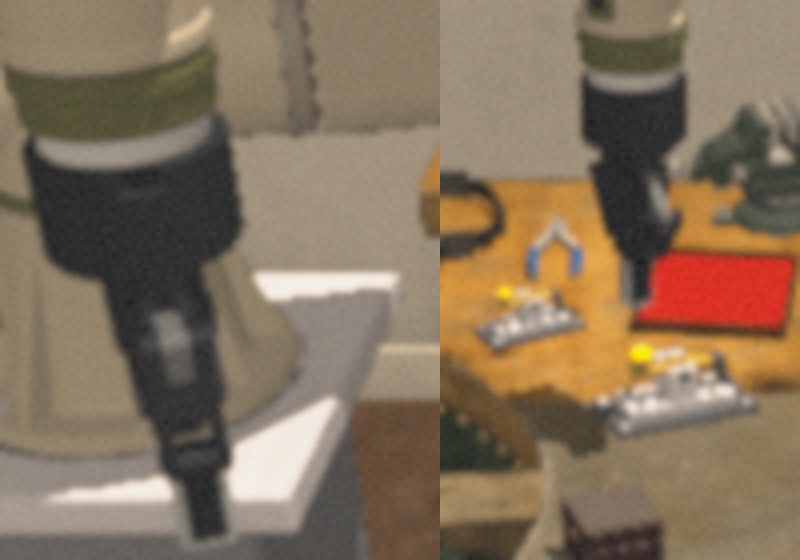

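```bash
python3 -c "
from h import *
a=cv2.imread('pics/side0.png');b=cv2.imread('pics/side2.png')
d=np.abs(a.astype(int)-b).max(2).clip(0,80).astype(np.uint8)*3
cv2.imwrite('pics/z6.png',np.hstack([crop(b,260,140,60,50,6),crop(cv2.merge([d]*3),260,140,60,50,6)]))"
```

```text
(no output)
```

View pics/z6.png

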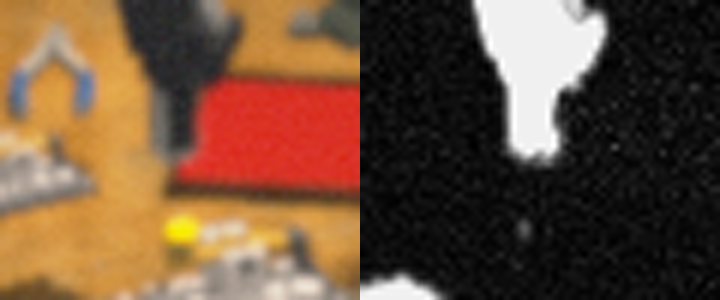

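```bash
python3 -c "
from h import *
print(tri((264.2,221.2),(288.5,166.)))
b=cv2.imread('pics/top2.png');a=cv2.imread('pics/top0.png')
cv2.imwrite('pics/z7.png',np.hstack([crop(a,240,190,40,45,9),crop(b,240,190,40,45,9)]))"
```

```text
(array([0.49157084, 0.10926627, 0.09620966]), np.float64(0.005108226036825935))
```

View pics/z7.png

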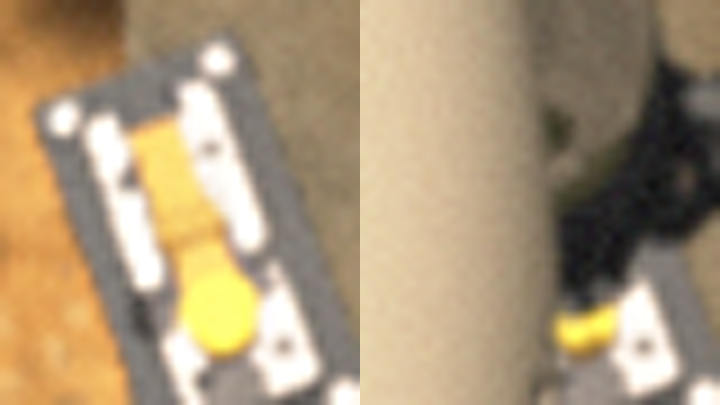

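```bash
python3 -c "
from h import *
g=lambda x,y:((x-360+.5)/6-.5+265,(y+.5)/6-.5+165)
for p in((438,158),(485,207),(690,160)): print(onz('side',*g(*p),.006).round(4))
p=[onz('side',*g(*p),.003)[:2] for p in((438,158),(690,160))]; c=np.mean(p,0); print(c, c-.028*np.array([np.cos(np.radians(24)),np.sin(np.radians(24))]))
"
```

```text
[0.4589 0.1251 0.006 ]
[0.4845 0.0721 0.006 ]
[0.5876 0.1227 0.006 ]
[0.52319081 0.1297153 ] [0.49761154 0.11832667]
```

```bash
python3 -c "
from h import *
to([.4955,.115,.075],24)"
```

```text
t 2.55 tcp [0.4938 0.1101 0.0878] shift cm [ 0.35 -0.39  1.28] toolx yaw 23.63 zdir [ 0.0016 -0.     -1.    ] F [ 0.11  0.02 -0.22] gap -0.0001
turn z (deg, tool z down) -0.3689683117588345
```

Request:
play_rows --series "0 0.15 -0.2 0 0 0 0;0 0.2 -0.2 0 0 0 -0.4;0 0 0 0.2 0 0 0;0 0 0 0.2 0 0 0;0 0 0 0.2 0 0 0;0 0 0 0.1 0 0 0;0 0 0 0.1 0 0 0;0 0 0 0 0 0 0;0 0 0 0 0 0 0"

```text
clock: 3.68
tcp_pos: [0.4949, 0.1156, 0.079]
orientation: [0.0, 0.978, 0.209, 0.0]
wrist_force: [0.2, 0.8, 0.5]
finger_gap: 0.0004
```

```bash
python3 -c "
from h import *
for n in('side',): cv2.imwrite(f'pics/{n}3.png',cams.read_camera(n)[:,:,::-1])
s=to([.4955,.115,.074],24)
a=cv2.imread('pics/side3.png')
cv2.imwrite('pics/z8.png',crop(a,260,140,60,60,8))"
```

```text
t 3.725 tcp [0.4949 0.1156 0.079 ] shift cm [0.03 0.08 0.5 ] toolx yaw 24.08 zdir [ 1.e-04 -1.e-04 -1.e+00] F [ 0.86  0.15 -0.06] gap 0.0004
turn z (deg, tool z down) 0.08240179364423383
```

View pics/z8.png

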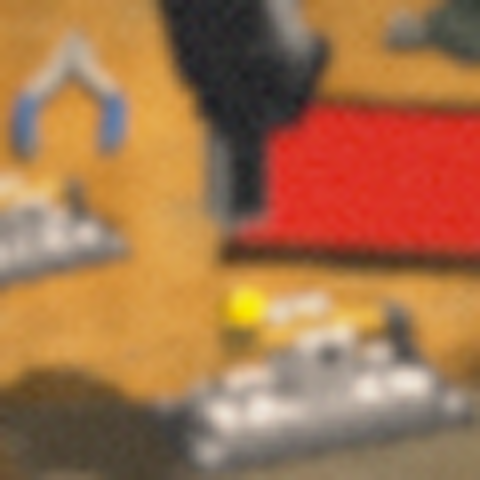

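Request:
play_rows --series "0 0.2 0.1 0.1 0 0 0;0 0.05 0 0.1 0 0 0;0 0 0 0.1 0 0 0;0 0 0 0.1 0 0 0;0 0 0 0.1 0 0 0;0 0 0 0 0 0 0"

```text
clock: 4.47
tcp_pos: [0.4974, 0.1157, 0.0739]
orientation: [0.0, 0.978, 0.209, -0.0]
wrist_force: [-0.0, 0.2, -0.1]
finger_gap: 0.0003
```

Request:
play_rows --series "0 0 0 0.1 0 0 0;0 0 0 0.1 0 0 0;0 0 0 0 0 0 0"

```text
clock: 4.85
tcp_pos: [0.4974, 0.1157, 0.0719]
orientation: [0.0, 0.978, 0.209, -0.0]
wrist_force: [0.0, -0.1, -0.1]
finger_gap: -0.0002
```

```bash
python3 -c "
from h import *
for n in('side','top'): cv2.imwrite(f'pics/{n}4.png',cams.read_camera(n)[:,:,::-1])
s=to([.497,.115,.074],24)
a=cv2.imread('pics/side4.png')
b=cv2.imread('pics/top4.png')
cv2.imwrite('pics/z9.png',np.hstack([crop(a,265,145,45,45,8),crop(b,240,190,45,45,8)]))"
```

```text
t 4.95 tcp [0.4975 0.1157 0.0719] shift cm [-0.07  0.04 -0.21] toolx yaw 24.08 zdir [-1.e-04 -1.e-04 -1.e+00] F [-0.01 -0.47 -0.34] gap -0.0
turn z (deg, tool z down) 0.08258655875631149
```

View pics/z9.png

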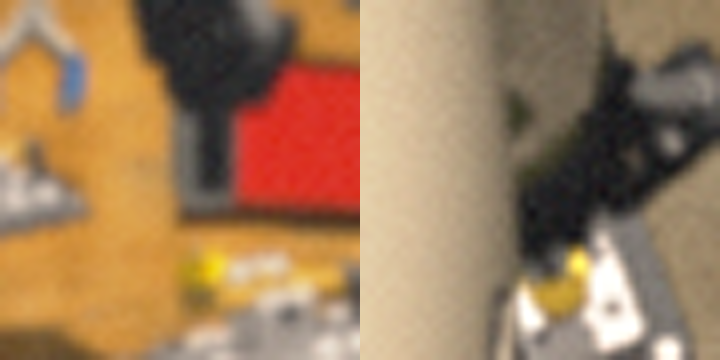

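Request:
play_rows --series "0 0 0 0.1 0 0 0;0 0 0 0.1 0 0 0;0 0 0 0.1 0 0 0;0 0 0 0.1 0 0 0;0 0 0 0.1 0 0 0;0 0 0 0 0 0 0"

```text
clock: 5.7
tcp_pos: [0.4974, 0.1157, 0.0669]
orientation: [0.0, 0.978, 0.209, -0.0]
wrist_force: [0.2, -0.2, -0.9]
finger_gap: -0.0
```

```bash
python3 -c "
from h import *
for n in('side','top'): cv2.imwrite(f'pics/{n}5.png',cams.read_camera(n)[:,:,::-1])
s=to([.497,.115,.074],24)
a=cv2.imread('pics/side5.png')
b=cv2.imread('pics/top5.png')
cv2.imwrite('pics/z10.png',np.hstack([crop(a,265,145,45,45,8),crop(b,240,190,45,45,8)]))"
```

```text
t 5.8 tcp [0.4975 0.1157 0.0669] shift cm [-0.07  0.04 -0.71] toolx yaw 24.08 zdir [-1.e-04 -1.e-04 -1.e+00] F [ 0.07 -0.64 -0.11] gap -0.0002
turn z (deg, tool z down) 0.08228165693259015
```

View pics/z10.png

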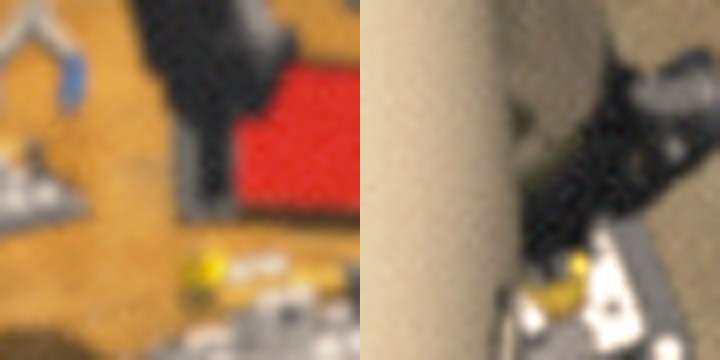

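```bash
python3 -c "
from h import *
c,s=np.cos(np.radians(24)),np.sin(np.radians(24)); X=np.array([c,s,0]);Y=np.array([-s,c,0])
for z in(.067,.048):
  P=np.array([.4974,.1157,z])
  q=[P,P-.011*X+.0145*Y,P-.011*X-.0145*Y,P+.011*X-.0145*Y]
  u=proj('top',q); print('top crop',((u-[240,190]+.5)*8+[360,0]).round())
  u=proj('side',q); print('side crop',((u-[265,145]+.5)*8).round())
b=cv2.imread('pics/top5.png')
b=cv2.convertScaleAbs(b,alpha=1.6,beta=20)
cv2.imwrite('pics/z11.png',crop(b,250,200,40,40,14))"
```

```text
top crop [[547. 248.]
 [512. 302.]
 [608. 264.]
 [581. 195.]]
side crop [[203. 238.]
 [161. 228.]
 [190. 259.]
 [245. 248.]]
top crop [[554. 263.]
 [520. 316.]
 [614. 280.]
 [588. 211.]]
side crop [[203. 284.]
 [162. 273.]
 [191. 305.]
 [245. 294.]]
```

View pics/z11.png

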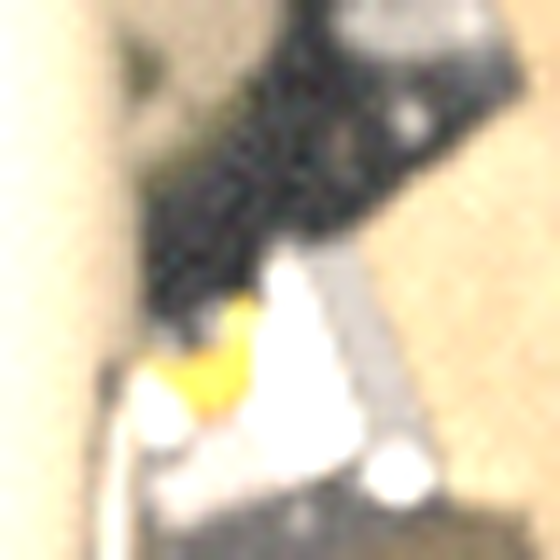

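Request:
play_rows --series "0 0 0 0.1 0 0 0;0 0 0 0.1 0 0 0;0 0 0 0.1 0 0 0;0 0 0 0.1 0 0 0;0 0 0 0.1 0 0 0;0 0 0 0 0 0 0"

```text
clock: 6.55
tcp_pos: [0.4975, 0.1157, 0.0619]
orientation: [0.0, 0.978, 0.209, -0.0]
wrist_force: [0.4, -0.2, 0.1]
finger_gap: -0.0004
```

```bash
python3 -c "
from h import *
for n in('side',): cv2.imwrite(f'pics/{n}6.png',cams.read_camera(n)[:,:,::-1])
s=to([.497,.115,.074],24)
a=cv2.imread('pics/side6.png')
b=cv2.imread('pics/side5.png')
cv2.imwrite('pics/z12.png',np.hstack([crop(a,265,145,45,45,8),crop(b,265,145,45,45,8)]))"
```

```text
t 6.6 tcp [0.4975 0.1157 0.0619] shift cm [-0.07  0.04 -1.21] toolx yaw 24.08 zdir [-1.e-04 -1.e-04 -1.e+00] F [-0.72  0.31 -0.2 ] gap -0.0002
turn z (deg, tool z down) 0.08330746856593763
```

View pics/z12.png

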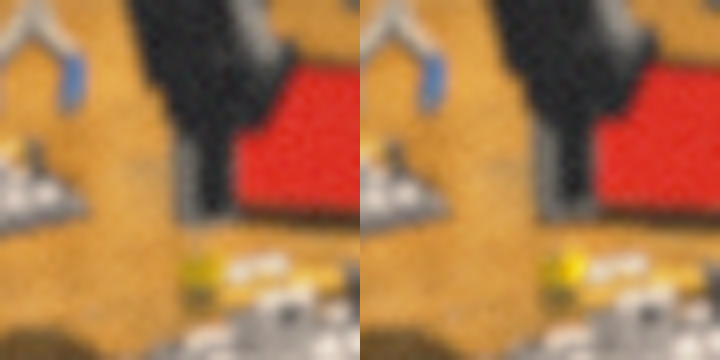

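```bash
python3 -c "
from h import *
r=cv2.imread('pics/side0.png').astype(int)
for k in(2,3,4,5,6):
  b=cv2.imread(f'pics/side{k}.png').astype(int)
  d=np.abs(b-r).max(2)
  print(k,[int(d[v,286:293].mean()) for v in range(160,186)])
b=cv2.imread('pics/side6.png'); d=np.abs(b.astype(int)-r).max(2).clip(0,60).astype(np.uint8)*4
cv2.imwrite('pics/z13.png',crop(cv2.merge([d]*3),265,145,45,45,8))"
```

```text
2 [113, 111, 112, 115, 101, 64, 37, 21, 7, 5, 5, 4, 5, 5, 4, 5, 6, 10, 11, 8, 5, 4, 4, 4, 5, 3]
3 [118, 115, 113, 118, 118, 107, 84, 53, 34, 17, 4, 5, 6, 4, 4, 6, 15, 26, 27, 21, 10, 5, 4, 4, 4, 5]
4 [108, 103, 105, 112, 112, 104, 101, 100, 88, 60, 37, 20, 4, 5, 5, 11, 34, 50, 52, 41, 22, 5, 3, 4, 4, 4]
5 [124, 112, 107, 110, 108, 102, 100, 102, 99, 78, 43, 37, 25, 8, 6, 10, 33, 50, 53, 41, 21, 6, 4, 5, 4, 3]
6 [139, 126, 119, 115, 111, 103, 102, 102, 102, 85, 56, 34, 39, 32, 15, 13, 41, 64, 67, 52, 26, 6, 3, 3, 4, 3]
```

View pics/z13.png

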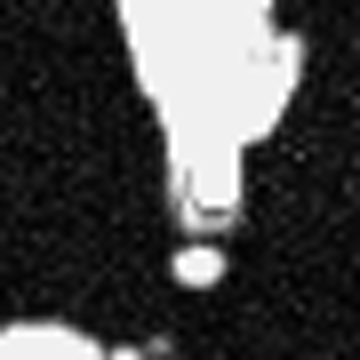

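Request:
play_rows --series "0 0 0 0.1 0 0 0;0 0 0 0.1 0 0 0;0 0 0 0.1 0 0 0;0 0 0 0.1 0 0 0;0 0 0 0.1 0 0 0;0 0 0 0.05 0 0 0;0 0 0 0 0 0 0"

```text
clock: 7.48
tcp_pos: [0.4975, 0.1157, 0.0564]
orientation: [0.0, 0.978, 0.209, -0.0]
wrist_force: [0.8, 1.2, 0.3]
finger_gap: -0.0001
```

```bash
python3 -c "
from h import *
for n in('side','top'): cv2.imwrite(f'pics/{n}7.png',cams.read_camera(n)[:,:,::-1])
s=to([.497,.115,.074],24)
a=cv2.imread('pics/side7.png')
b=cv2.imread('pics/top7.png')
cv2.imwrite('pics/z14.png',np.hstack([crop(a,265,145,45,45,8),crop(b,240,190,45,45,8)]))"
```

```text
t 7.575 tcp [0.4975 0.1157 0.0565] shift cm [-0.08  0.04 -1.75] toolx yaw 24.08 zdir [ 1.e-04 -1.e-04 -1.e+00] F [-0.64  0.11  0.31] gap 0.0
turn z (deg, tool z down) 0.0817921928917471
```

View pics/z14.png

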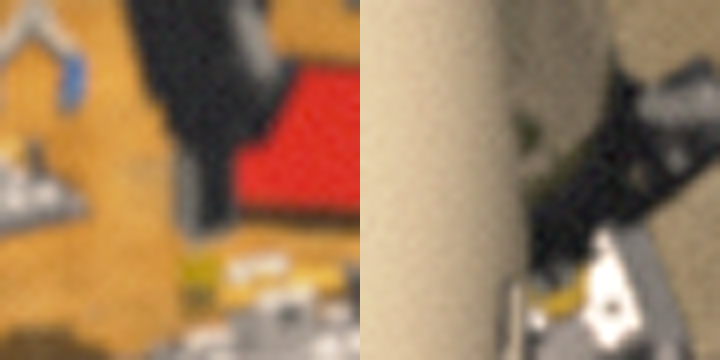

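Request:
play_rows --series "0 0 0 0.05 0 0 0;0 0 0 0.05 0 0 0;0 0 0 0.05 0 0 0;0 0 0 0.05 0 0 0;0 0 0 0.05 0 0 0;0 0 0 0.05 0 0 0;0 0 0 0 0 0 0"

```text
clock: 8.45
tcp_pos: [0.4975, 0.1157, 0.0534]
orientation: [0.0, 0.978, 0.209, -0.0]
wrist_force: [-0.9, -0.0, 0.2]
finger_gap: -0.0001
```

Request:
play_rows --series "0 0 0 0.05 0 0 0;0 0 0 0.05 0 0 0;0 0 0 0.05 0 0 0;0 0 0 0 0 0 0"

```text
clock: 8.95
tcp_pos: [0.4975, 0.1157, 0.0519]
orientation: [0.0, 0.978, 0.209, -0.0]
wrist_force: [0.5, -0.1, -0.6]
finger_gap: 0.0001
```

```bash
python3 -c "
from h import *
for n in('side',): cv2.imwrite(f'pics/{n}8.png',cams.read_camera(n)[:,:,::-1])
s=to([.497,.115,.074],24)
a=cv2.imread('pics/side8.png')
b=cv2.imread('pics/side7.png')
cv2.imwrite('pics/z15.png',np.hstack([crop(a,265,145,45,45,8),crop(b,265,145,45,45,8)]))"
```

```text
t 9.0 tcp [0.4974 0.1157 0.0519] shift cm [-0.07  0.04 -2.21] toolx yaw 24.09 zdir [-1.e-04 -1.e-04 -1.e+00] F [-0.4  -0.31  0.44] gap 0.0004
turn z (deg, tool z down) 0.08530462871006605
```

View pics/z15.png

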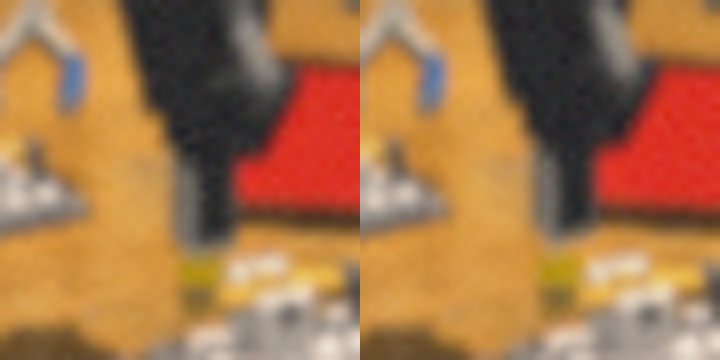

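Request:
play_rows --series "0 0 0 0.04 0 0 0;0 0 0 0.04 0 0 0;0 0 0 0.04 0 0 0;0 0 0 0.04 0 0 0;0 0 0 0.04 0 0 0;0 0 0 0 0 0 0"

```text
clock: 9.75
tcp_pos: [0.4975, 0.1157, 0.0499]
orientation: [0.0, 0.978, 0.209, -0.0]
wrist_force: [-0.2, -0.2, 0.2]
finger_gap: 0.0
```

Request:
play_rows --series "0 0 0 0.04 0 0 0;0 0 0 0.04 0 0 0;0 0 0 0.04 0 0 0;0 0 0 0.03 0 0 0;0 0 0 0 0 0 0"

```text
clock: 10.38
tcp_pos: [0.4975, 0.1157, 0.0484]
orientation: [0.0, 0.978, 0.209, -0.0]
wrist_force: [1.1, 0.6, 0.5]
finger_gap: 0.0003
```

Request:
play_rows --series "0 0 0 0.04 0 0 0;0 0 0 0.04 0 0 0;0 0 0 0.04 0 0 0;0 0 0 0.03 0 0 0;0 0 0 0 0 0 0"

```text
clock: 11.0
tcp_pos: [0.4975, 0.1157, 0.0469]
orientation: [0.0, 0.978, 0.209, -0.0]
wrist_force: [-0.2, 0.2, 0.8]
finger_gap: -0.0
```

```bash
python3 -c "
from h import *
for n in('side','top'): cv2.imwrite(f'pics/{n}9.png',cams.read_camera(n)[:,:,::-1])
s=to([.497,.115,.074],24)
a=cv2.imread('pics/side9.png')
b=cv2.imread('pics/top9.png')
cv2.imwrite('pics/z16.png',np.hstack([crop(a,265,145,45,45,8),crop(b,240,190,45,45,8)]))"
```

```text
t 11.1 tcp [0.4975 0.1157 0.047 ] shift cm [-0.07  0.04 -2.7 ] toolx yaw 24.08 zdir [ 0.e+00 -1.e-04 -1.e+00] F [ 0.6   0.46 -1.33] gap 0.0002
turn z (deg, tool z down) 0.08312164843086123
```

View pics/z16.png

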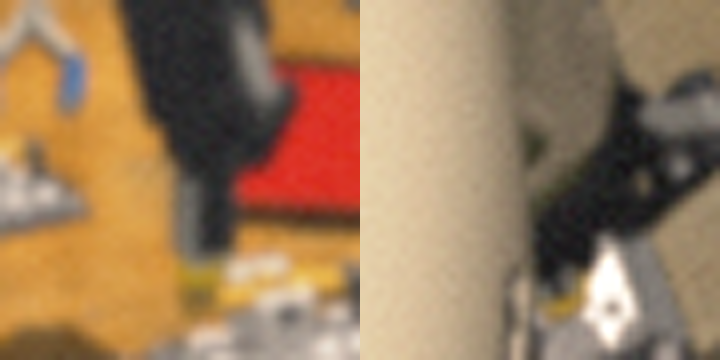

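Request:
play_rows --series "0 -0.1 0 0.02 0 0 0;0 0 0 0.03 0 0 0;0 0 0 0.03 0 0 0;0 0 0 0.03 0 0 0;0 0 0 0 0 0 0"

```text
clock: 11.72
tcp_pos: [0.4966, 0.1153, 0.0459]
orientation: [0.0, 0.978, 0.209, 0.0]
wrist_force: [-1.1, 0.0, 0.1]
finger_gap: 0.0003
```

Request:
play_rows --series "0 0 0 0.03 0 0 0;0 0 0 0.03 0 0 0;0 0 0 0.03 0 0 0;0 0 0 0.02 0 0 0;0 0 0 0 0 0 0"

```text
clock: 12.35
tcp_pos: [0.4966, 0.1153, 0.045]
orientation: [0.0, 0.978, 0.209, 0.0]
wrist_force: [-1.1, -0.4, 4.9]
finger_gap: 0.0003
```

Request:
play_rows --series "0 0 0 0.03 0 0 0;0 0 0 0.03 0 0 0;0 0 0 0.03 0 0 0;0 0 0 0.02 0 0 0;0 0 0 0 0 0 0"

```text
clock: 12.98
tcp_pos: [0.4967, 0.1153, 0.0442]
orientation: [0.0, 0.978, 0.209, 0.0]
wrist_force: [-3.7, -1.3, 7.1]
finger_gap: 0.0
```

```bash
python3 -c "
from h import *
for n in('side','top'): cv2.imwrite(f'pics/{n}10.png',cams.read_camera(n)[:,:,::-1])
s=to([.497,.115,.074],24); print(s['ft_torque'],s['wrist_force'])
a=cv2.imread('pics/side10.png')
b=cv2.imread('pics/top10.png')
cv2.imwrite('pics/z17.png',np.hstack([crop(a,265,145,45,45,8),crop(b,240,190,45,45,8)]))"
```

```text
t 13.075 tcp [0.4967 0.1153 0.0442] shift cm [ 0.02  0.04 -2.98] toolx yaw 24.08 zdir [ 4.e-04 -1.e-04 -1.e+00] F [-2.47 -0.66  8.61] gap -0.0002
turn z (deg, tool z down) 0.08427017251228719
[-0.09252339  0.56480148  0.03676932] [-2.46594537 -0.66107093  8.61350277]
```

View pics/z17.png

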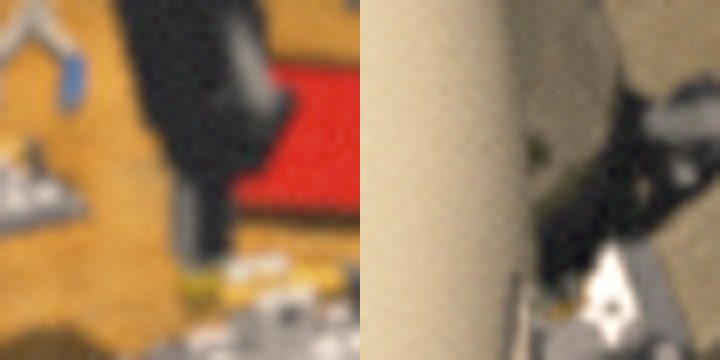

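Request:
play_rows --series "0 0 0 0.01 0 0 0;0 0 0 0.01 0 0 0;0 0 0 0.01 0 0 0;0 0 0 0.01 0 0 0;0 0 0 0 0 0 0"

```text
clock: 13.7
tcp_pos: [0.4966, 0.1153, 0.0439]
orientation: [0.0, 0.978, 0.209, 0.0]
wrist_force: [-2.9, -0.5, 9.5]
finger_gap: 0.0
```

```bash
python3 -c "
from h import *
for i in range(3):
  cams.read_camera('side'); print(get_state()['wrist_force'])
to([.497,.115,.074])"
```

```text
[-2.8705518  -0.8665162   9.07221532]
[-2.21851987 -0.64916323  9.74983352]
[-4.09865907 -0.72491763  9.45462957]
t 13.85 tcp [0.4967 0.1153 0.0439] shift cm [ 0.02  0.04 -3.01] toolx yaw 24.09 zdir [ 5.e-04 -2.e-04 -1.e+00] F [-4.1  -0.72  9.45] gap -0.0001
```

Request:
play_rows --series "0 0 0 0.01 0 0 0;0 0 0 0.01 0 0 0;0 0 0 0.01 0 0 0;0 0 0 0.01 0 0 0;0 0 0 0.01 0 0 0"

```text
clock: 14.48
tcp_pos: [0.4967, 0.1153, 0.0436]
orientation: [0.0, 0.978, 0.209, 0.0]
wrist_force: [-2.8, -0.8, 10.9]
finger_gap: -0.0002
```

```bash
python3 -c "
from h import *
f=[]
for i in range(3):
  cams.read_camera('side'); f.append(get_state()['wrist_force'])
print(f,np.mean(f,0))
to([.497,.115,.074])"
```

```text
[array([-2.6220946 , -0.38685034, 10.54328996]), array([-3.58093934, -0.79613769, 10.52666724]), array([-3.16748076,  0.08789546, 10.66279116])] [-3.1235049  -0.36503086 10.57758279]
t 14.625 tcp [0.4966 0.1153 0.0436] shift cm [ 0.02  0.04 -3.04] toolx yaw 24.08 zdir [ 5.e-04 -2.e-04 -1.e+00] F [-3.17  0.09 10.66] gap -0.0
```

Request:
play_rows --series "0 0 0 0.01 0 0 0;0 0 0 0.01 0 0 0;0 0 0 0.01 0 0 0;0 0 0 0.01 0 0 0;0 0 0 0 0 0 0"

```text
clock: 15.25
tcp_pos: [0.4967, 0.1152, 0.0433]
orientation: [0.0, 0.978, 0.209, 0.0]
wrist_force: [-4.5, -1.6, 11.7]
finger_gap: 0.0002
```

```bash
python3 -c "
from h import *
f=[]
for i in range(4):
  cams.read_camera('side'); f.append(get_state()['wrist_force'])
print(f,np.mean(f,0))
to([.497,.115,.074])"
```

```text
[array([-2.77208351, -1.53886656, 11.09697546]), array([-4.29396963, -0.94539256, 11.77989021]), array([-4.01356469, -0.08537159, 11.81275595]), array([-3.73710638, -0.70224825, 11.6982097 ])] [-3.70418105 -0.81796974 11.59695783]
t 15.45 tcp [0.4966 0.1153 0.0433] shift cm [ 0.02  0.04 -3.07] toolx yaw 24.08 zdir [ 6.e-04 -1.e-04 -1.e+00] F [-3.74 -0.7  11.7 ] gap -0.0
```

Request:
play_rows --series "0 0 0 0.01 0 0 0;0 0 0 0.01 0 0 0;0 0 0 0.01 0 0 0;0 0 0 0 0 0 0;0 0 0 0 0 0 0;0 0 0 0 0 0 0;0 0 0 0 0 0 0"

```text
clock: 16.32
tcp_pos: [0.4967, 0.1153, 0.0431]
orientation: [0.0, 0.978, 0.209, 0.0]
wrist_force: [-4.7, -0.5, 12.1]
finger_gap: -0.0003
```

```bash
python3 -c "
from h import *
f=[]
for i in range(2):
  cams.read_camera('side'); f.append(get_state()['wrist_force'])
print(f,np.mean(f,0))
cv2.imwrite('pics/side11.png',cams.read_camera('side')[:,:,::-1])
to([.497,.115,.074])
a=cv2.imread('pics/side11.png');b=cv2.imread('pics/side0.png')
cv2.imwrite('pics/z18.png',np.hstack([crop(a,275,160,45,45,8),crop(b,275,160,45,45,8)]))"
```

```text
[array([-3.29597773, -0.68306492, 11.97439167]), array([-4.56260629, -0.94702444, 11.7778988 ])] [-3.92929201 -0.81504468 11.87614523]
t 16.475 tcp [0.4967 0.1153 0.0431] shift cm [ 0.02  0.04 -3.09] toolx yaw 24.09 zdir [ 7.e-04 -2.e-04 -1.e+00] F [-4.35 -0.98 12.57] gap 0.0001
```

View pics/z18.png

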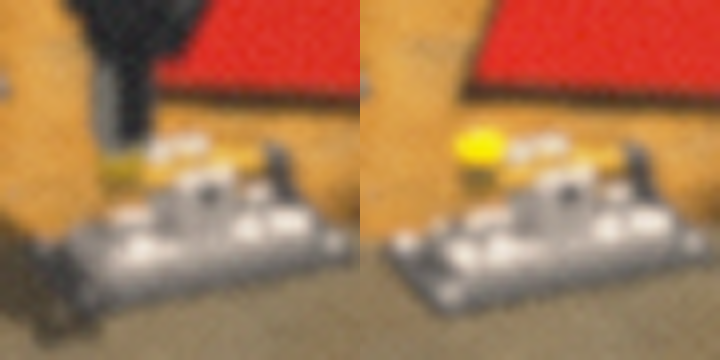

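Fz is about 12 N with no click yet. There is about 4 N of sideways friction drag, which weakens the effective push, so I'll relieve it with a tiny shift along -x and hold.

Request:
play_rows --series "0 -0.02 0 0 0 0 0;0 -0.02 0 0 0 0 0;0 0 0 0 0 0 0"

```text
clock: 16.85
tcp_pos: [0.4967, 0.1152, 0.0432]
orientation: [0.0, 0.978, 0.209, 0.001]
wrist_force: [-4.2, -0.4, 11.9]
finger_gap: 0.0001
```

```bash
python3 -c "
from h import *
f=[]
for i in range(4):
  cams.read_camera('side'); f.append(get_state()['wrist_force'])
print(f,np.mean(f,0))
to([.497,.115,.074])"
```

```text
[array([-3.70933429e+00,  1.73958550e-03,  1.20035445e+01]), array([-2.41679924, -0.68174207, 12.36476702]), array([-3.69686749, -0.32188184, 11.68397699]), array([-3.32745223, -0.28509708, 11.74345112])] [-3.28761331 -0.32174535 11.9489349 ]
t 17.05 tcp [0.4967 0.1153 0.0432] shift cm [ 0.02  0.04 -3.08] toolx yaw 24.09 zdir [ 1.4e-03  2.0e-04 -1.0e+00] F [-3.33 -0.29 11.74] gap -0.0001
```

Request:
play_rows --series "0 -0.03 0 0 0 0 0;0 -0.03 0 0 0 0 0;0 -0.03 0 0 0 0 0;0 -0.03 0 0 0 0 0;0 0 0 0 0 0 0"

```text
clock: 17.68
tcp_pos: [0.4967, 0.1152, 0.0435]
orientation: [-0.0, 0.978, 0.209, 0.002]
wrist_force: [-1.2, 1.0, 10.7]
finger_gap: 0.0002
```

```bash
python3 -c "
from h import *
f=[]
for i in range(4):
  cams.read_camera('side'); f.append(get_state()['wrist_force'])
print(f,np.mean(f,0))
to([.497,.115,.074])"
```

```text
[array([-1.4816763 ,  1.26152458, 11.1740791 ]), array([-1.76387286,  1.48564607, 10.45237638]), array([-1.17574134,  2.22109042, 11.13285504]), array([-1.17710721,  1.75455386, 11.18612137])] [-1.39959943  1.68070373 10.98635797]
t 17.875 tcp [0.4967 0.1152 0.0435] shift cm [ 0.03  0.03 -3.05] toolx yaw 24.1 zdir [ 0.0033  0.0012 -1.    ] F [-1.18  1.75 11.19] gap 0.0
```

Request:
play_rows --series "0 -0.02 -0.02 0.01 0 0 0;0 -0.02 -0.02 0.01 0 0 0;0 0 -0.02 0.01 0 0 0;0 0 0 0.01 0 0 0;0 0 0 0.01 0 0 0;0 0 0 0 0 0 0"

```text
clock: 18.62
tcp_pos: [0.4966, 0.1152, 0.0432]
orientation: [0.0, 0.978, 0.209, 0.002]
wrist_force: [-1.2, -0.1, 11.9]
finger_gap: 0.0001
```

```bash
python3 -c "
from h import *
f=[]
for i in range(4):
  cams.read_camera('side'); f.append(get_state()['wrist_force'])
print(f,np.mean(f,0))
to([.497,.115,.074])"
```

```text
[array([-0.6912358 , -0.53108162, 11.32824624]), array([-1.73293513, -0.2511327 , 12.14238103]), array([ 0.15407215,  0.12521257, 11.89198587]), array([-1.01680585,  0.82697644, 12.21966953])] [-0.82172615  0.04249367 11.89557067]
t 18.825 tcp [0.4966 0.1153 0.0432] shift cm [ 0.04  0.04 -3.08] toolx yaw 24.09 zdir [ 4.4e-03  4.0e-04 -1.0e+00] F [-1.02  0.83 12.22] gap 0.0001
```

Request:
play_rows --series "0 0 0 0.01 0 0 0;0 0 0 0.01 0 0 0;0 0 0 0 0 0 0;0 0 0 0 0 0 0;0 0 0 0 0 0 0;0 0 0 0 0 0 0;0 0 0 0 0 0 0"

```text
clock: 19.7
tcp_pos: [0.4966, 0.1152, 0.0431]
orientation: [0.0, 0.978, 0.209, 0.002]
wrist_force: [-0.7, -0.1, 11.8]
finger_gap: 0.0003
```

```bash
python3 -c "
from h import *
f=[]
for i in range(4):
  im=cams.read_camera('side'); f.append(get_state()['wrist_force'])
print(f,np.mean(f,0))
to([.497,.115,.074])
cv2.imwrite('pics/side12.png',im[:,:,::-1])
a=cv2.imread('pics/side12.png');b=cv2.imread('pics/side0.png')
cv2.imwrite('pics/z19.png',np.hstack([crop(a,275,160,45,45,8),crop(b,275,160,45,45,8)]))"
```

```text
[array([-0.2748498 ,  1.08132144, 12.06530716]), array([-0.72868108,  0.21537057, 12.3619877 ]), array([-0.35955246,  0.02037059, 13.00594553]), array([-1.69280969,  0.91490168, 11.66461058])] [-0.76397326  0.55799107 12.27446274]
t 19.9 tcp [0.4966 0.1152 0.0431] shift cm [ 0.04  0.04 -3.09] toolx yaw 24.09 zdir [ 4.3e-03  4.0e-04 -1.0e+00] F [-1.69  0.91 11.66] gap 0.0003
```

View pics/z19.png

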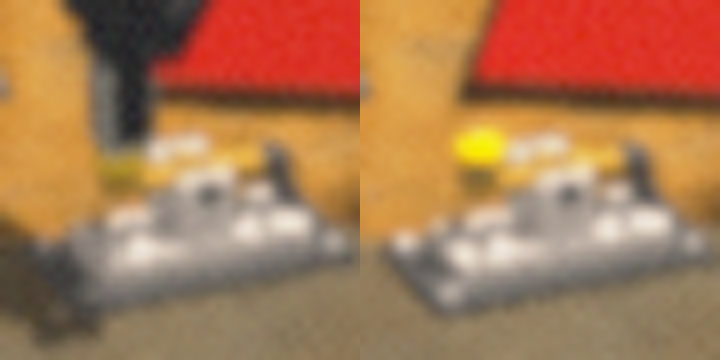

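The rocker hasn't moved after more than 0.5 s at about 12.2 N, so the catch is too stiff. I'm releasing and going to the box.

Request:
play_rows --series "0 0 0 -0.1 0 0 0;0 0.05 0.02 -0.1 0 0 0;0 0.1 0.04 -0.2 0 0 0;0 0.05 0 -0.5 0 0 0;0 0 0 -1.5 0 0 0;0 0 0 -2.5 0 0 0;0 0 0 -2.5 0 0 0;0 0 0 -2.5 0 0 0;0 0 0 0 0 0 0"

```text
clock: 21.02
tcp_pos: [0.4983, 0.1154, 0.1429]
orientation: [0.0, 0.978, 0.209, 0.002]
wrist_force: [-0.3, 0.3, -0.6]
finger_gap: 0.0
```

```bash
python3 -c "
from h import *
for n in('side','top'): cv2.imwrite(f'pics/{n}13.png',cams.read_camera(n)[:,:,::-1])
s=to([.481,-.0945,.13],21)
a=cv2.imread('pics/side13.png');b=cv2.imread('pics/side0.png')
cv2.imwrite('pics/z20.png',np.hstack([crop(a,275,130,45,75,8),crop(b,275,130,45,75,8)]))
a=cv2.imread('pics/top13.png');print(np.abs(a[222:227,262:266].astype(int)-cv2.imread('pics/top0.png')[222:227,262:266]).mean())"
```

```text
t 21.125 tcp [0.4966 0.1153 0.1405] shift cm [-9.99 18.51  1.05] toolx yaw 24.08 zdir [ 5.e-04 -1.e-04 -1.e+00] F [ 0.11 -0.45 -0.39] gap -0.0005
turn z (deg, tool z down) 3.0831649872572413
2.433333333333333
```

View pics/z20.png

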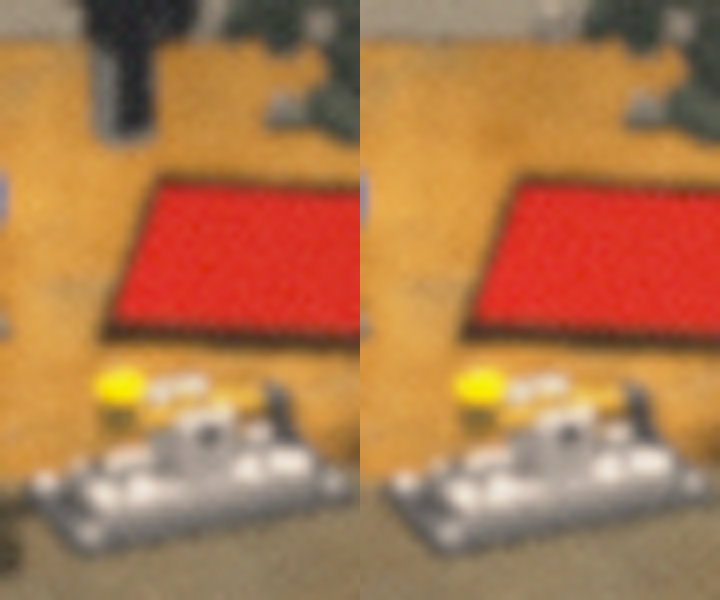

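Pad is back up and the hook is unchanged at about (310,178), so not clicked. Box goes to the red tray. Moving above the box with the jaws open.

Request:
play_rows --series "100 -2 3.7 0 0 0 0;100 -2 3.7 0 0 0 0;100 -2 3.7 0.5 0 0 0;100 -2 3.7 0.5 0 0 0;100 -2 3.7 0.5 0 0 0;100 0 0 0.5 0 0 3;100 0 0 0 0 0 0;100 0 0 0 0 0 0"

```text
clock: 22.12
tcp_pos: [0.4803, -0.0939, 0.1199]
orientation: [-0.0, 0.983, 0.184, -0.001]
wrist_force: [-0.3, -0.2, 0.1]
finger_gap: 0.0853
```

```bash
python3 -c "
from h import *
for n in('side','top'): cv2.imwrite(f'pics/{n}14.png',cams.read_camera(n)[:,:,::-1])
s=to([.481,-.0945,.021],21)
for d in(.019,.006,-.009): print(proj('side',s['tcp_pos']-[0,0,d]))
a=cv2.imread('pics/side14.png');b=cv2.imread('pics/top14.png')
cv2.imwrite('pics/z21.png',np.hstack([crop(a,245,150,80,100,5),crop(b,310,180,80,100,5)]))"
```

```text
t 22.225 tcp [ 0.4808 -0.0938  0.1203] shift cm [-0.    0.07  9.93] toolx yaw 21.18 zdir [-2.e-04  0.e+00 -1.e+00] F [ 0.31 -0.42  0.91] gap 0.0852
turn z (deg, tool z down) 0.17535866419402169
[[281.36261677 196.98234965]]
[[281.25591434 192.5337008 ]]
[[281.13144387 187.34811716]]
```

View pics/z21.png

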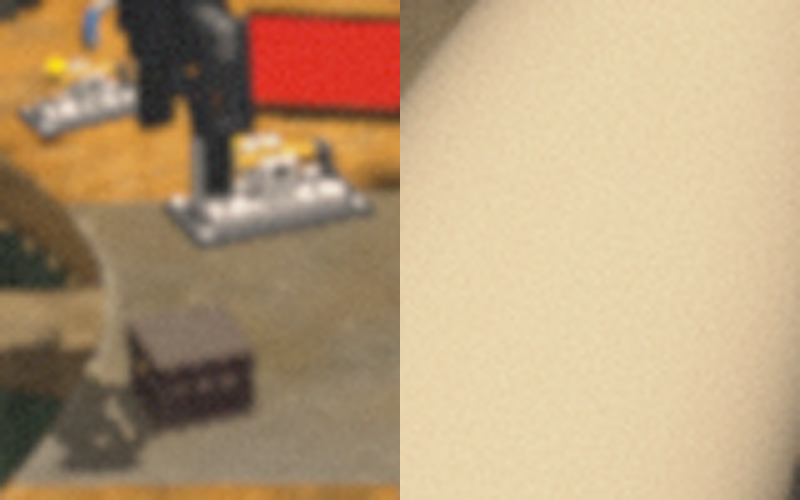

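```bash
python3 -c "
from h import *
t=np.array([.4805,-.0938,.1201]); Y=np.array([np.sin(np.radians(21)),-np.cos(np.radians(21)),0])
for d in(.019,.006,-.009,-.02):
  print(d,proj('side',[t+.05*Y-[0,0,d],t-.05*Y-[0,0,d]]).round(1).tolist())"
```

```text
0.019 [[287.7, 205.8], [275.2, 188.9]]
0.006 [[287.6, 201.2], [275.1, 184.5]]
-0.009 [[287.5, 195.9], [274.9, 179.4]]
-0.02 [[287.5, 192.0], [274.8, 175.7]]
```

Reported z is about 28 mm lower than the real tip height: contact came 28 mm late, and the open tips also look high. I'll descend partway and check before straddling the box.

Request:
play_rows --series "100 0 0.05 1.5 0 0 0;100 0 0 2.5 0 0 0;100 0 0 2 0 0 0;100 0 0 1.5 0 0 0;100 0 0 0 0 0 0;100 0 0 0 0 0 0"

```text
clock: 22.98
tcp_pos: [0.4813, -0.095, 0.0458]
orientation: [0.0, 0.983, 0.183, 0.0]
wrist_force: [-0.2, 0.8, 0.1]
finger_gap: 0.0852
```

```bash
python3 -c "
from h import *
for n in('side',): cv2.imwrite(f'pics/{n}15.png',cams.read_camera(n)[:,:,::-1])
s=to([.481,-.0945,-.004],21)
a=cv2.imread('pics/side15.png')
cv2.imwrite('pics/z22.png',crop(a,245,170,80,75,8))"
```

```text
t 23.025 tcp [ 0.4816 -0.0951  0.0461] shift cm [-0.04 -0.08  5.01] toolx yaw 21.09 zdir [ 1.3e-03 -6.0e-04 -1.0e+00] F [-0.25 -0.39  0.23] gap 0.0852
turn z (deg, tool z down) 0.09214980228341574
```

View pics/z22.png

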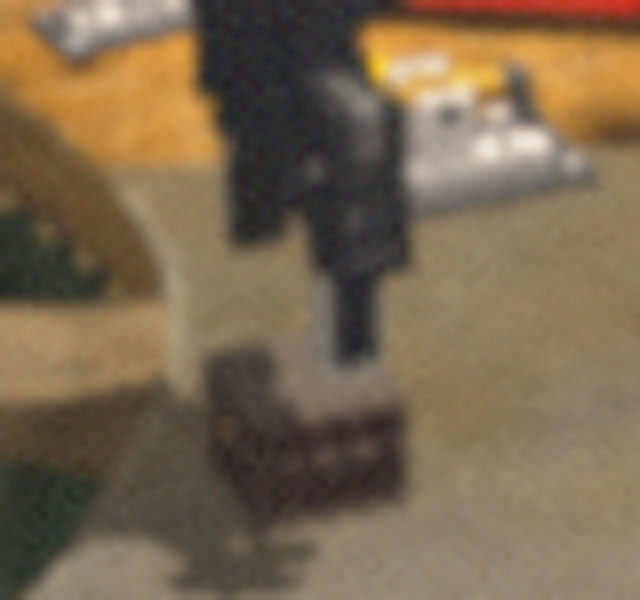

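Request:
play_rows --series "100 0 0 1 0 0 0;100 0 0 0.8 0 0 0;100 0 0 0.4 0 0 0;100 0 0 0.4 0 0 0;100 0 0 0.4 0 0 0;100 0 0 0 0 0 0"

```text
clock: 23.78
tcp_pos: [0.4808, -0.0948, 0.0151]
orientation: [-0.0, 0.983, 0.183, -0.0]
wrist_force: [-0.4, 0.0, -0.1]
finger_gap: 0.0855
```

```bash
python3 -c "
from h import *
for n in('side',): cv2.imwrite(f'pics/{n}16.png',cams.read_camera(n)[:,:,::-1])
s=to([.481,-.0945,-.004],21)
a=cv2.imread('pics/side16.png')
cv2.imwrite('pics/z23.png',crop(a,245,170,80,75,8))"
```

```text
t 23.825 tcp [ 0.4809 -0.0948  0.0153] shift cm [ 0.02 -0.03  1.93] toolx yaw 21.08 zdir [-2.e-04  0.e+00 -1.e+00] F [-0.4   0.03  0.44] gap 0.0854
turn z (deg, tool z down) 0.08378684742296727
```

View pics/z23.png

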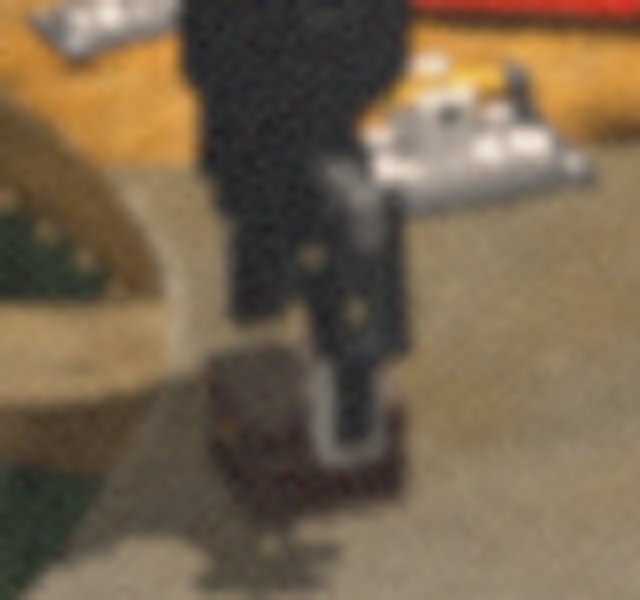

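Request:
play_rows --series "100 0 0 0.5 0 0 0;100 0 0 0.5 0 0 0;100 0 0 0.3 0 0 0;100 0 0 0 0 0 0;60 0 0 0 0 0 0;60 0 0 0 0 0 0;50 0 0 0 0 0 0;50 0 0 0 0 0 0;50 0 0 0 0 0 0;50 0 0 0 0 0 0" --newtons 25

```text
clock: 25.08
tcp_pos: [0.4813, -0.095, 0.0026]
orientation: [0.0, 0.983, 0.183, 0.0]
wrist_force: [0.4, 0.5, 3.5]
finger_gap: 0.0536
```

```bash
python3 -c "
from h import *
for n in('side',): cv2.imwrite(f'pics/{n}17.png',cams.read_camera(n)[:,:,::-1])
s=to([.481,-.0945,-.004],21)
a=cv2.imread('pics/side17.png')
cv2.imwrite('pics/z24.png',crop(a,245,170,80,75,8))"
```

```text
t 25.125 tcp [ 0.4813 -0.095   0.0026] shift cm [-0.01 -0.06  0.66] toolx yaw 21.08 zdir [ 6.e-04 -4.e-04 -1.e+00] F [-0.82 -1.43  2.93] gap 0.0533
turn z (deg, tool z down) 0.08316467670272587
```

View pics/z24.png

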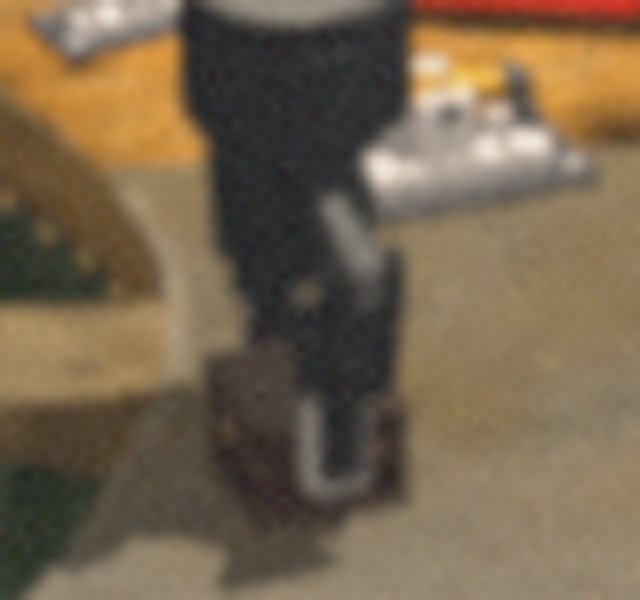

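Request:
play_rows --series "50 0 0 -0.3 0 0 0;50 0 0 -1 0 0 0;50 0 0 -2 0 0 0;50 0 0 -3 0 0 0;50 0 0 -3 0 0 0;50 0 0 -3 0 0 0;50 0 0 -1.2 0 0 0;50 0 0 0 0 0 0"

```text
clock: 26.12
tcp_pos: [0.4814, -0.095, 0.1379]
orientation: [0.0, 0.983, 0.183, 0.001]
wrist_force: [-0.5, 0.4, -1.7]
finger_gap: 0.0535
```

```bash
python3 -c "
from h import *
for n in('side',): cv2.imwrite(f'pics/{n}18.png',cams.read_camera(n)[:,:,::-1])
s=to([.555,.3375,.13],21); print(s['joint_pos'])
a=cv2.imread('pics/side18.png')
cv2.imwrite('pics/z25.png',crop(a,235,140,80,100,5))"
```

```text
t 26.175 tcp [ 0.4807 -0.0948  0.137 ] shift cm [ 22.48 -37.66   0.7 ] toolx yaw 21.08 zdir [-2.e-04  0.e+00 -1.e+00] F [-0.04  0.34 -1.55] gap 0.0539
turn z (deg, tool z down) 0.08247144582852073
[-3.58649678e-01  1.94865058e-01 -3.24302831e-01  1.05187037e+00
 -6.63835802e-05  2.41498445e+00]
```

View pics/z25.png

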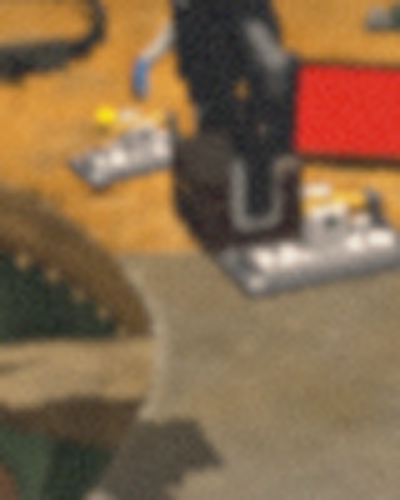

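Box is held level. Joint 6 would hit its range at this yaw, so I'm turning -12° first and then moving to the red tray.

Request:
play_rows --series "50 0 0 0 0 0 -6;50 0 0 0 0 0 -6;50 3.3 -3.58 0 0 0 0;50 3.3 -3.58 0 0 0 0;50 3.3 -3.58 0 0 0 0;50 3.3 -3.58 0 0 0 0;50 3.3 -3.58 0 0 0 0;50 3.3 -3.58 0 0 0 0;50 3.3 -3.58 0 0 0 0;50 3.3 -3.58 0 0 0 0;50 3.3 -3.58 0 0 0 0;50 0 0 0 0 0 0"

```text
clock: 27.68
tcp_pos: [0.553, 0.34, 0.1346]
orientation: [-0.0, 0.958, 0.287, -0.001]
wrist_force: [-0.2, -0.8, -0.2]
finger_gap: 0.054
```

```bash
python3 -c "
from h import *
for n in('side','top'): cv2.imwrite(f'pics/{n}19.png',cams.read_camera(n)[:,:,::-1])
s=to([.555,.3375,.009],33); print(s['joint_pos'])
a=cv2.imread('pics/side19.png');b=cv2.imread('pics/top19.png')
cv2.imwrite('pics/z26.png',np.hstack([crop(a,260,90,100,100,4),crop(b,130,150,100,100,4)]))"
```

```text
t 27.775 tcp [0.5527 0.337  0.1351] shift cm [ 0.26  0.09 12.61] toolx yaw 33.15 zdir [-0.0032 -0.002  -1.    ] F [ 0.26 -0.12  0.04] gap 0.0536
turn z (deg, tool z down) 0.14722201096805065
[ 4.23893090e-01  4.91054200e-01  9.84895749e-02  1.18200390e+00
 -4.74861479e-04  2.98695869e+00]
```

View pics/z26.png

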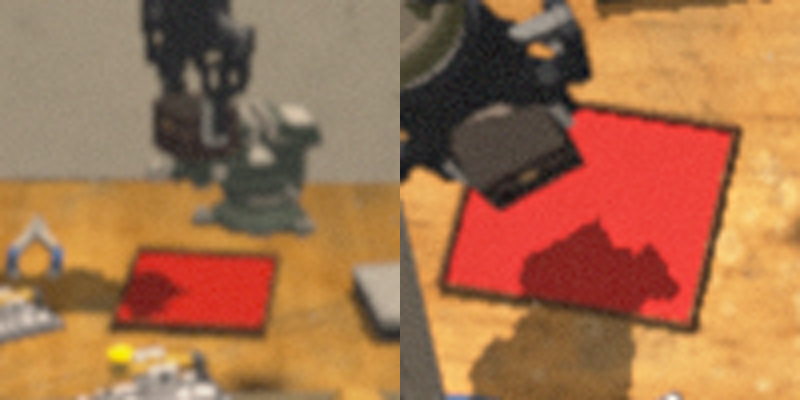

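Request:
play_rows --series "50 0.2 0.1 2 0 0 0;50 0.1 0 3 0 0 0;50 0 0 3 0 0 0;50 0 0 2 0 0 0;50 0 0 0 0 0 0"

```text
clock: 28.4
tcp_pos: [0.555, 0.3355, 0.035]
orientation: [0.001, 0.959, 0.284, -0.003]
wrist_force: [-0.3, -0.7, -0.7]
finger_gap: 0.0535
```

```bash
python3 -c "
from h import *
for n in('side','top'): cv2.imwrite(f'pics/{n}20.png',cams.read_camera(n)[:,:,::-1])
s=to([.555,.3375,.009],33)
a=cv2.imread('pics/side20.png');b=cv2.imread('pics/top20.png')
cv2.imwrite('pics/z27.png',np.hstack([crop(a,275,115,70,70,6),crop(b,140,165,70,70,6)]))"
```

```text
t 28.5 tcp [0.557  0.3369 0.0377] shift cm [-0.14 -0.16  2.87] toolx yaw 33.01 zdir [-4.e-04 -4.e-04 -1.e+00] F [ 0.36  0.42 -0.56] gap 0.0539
turn z (deg, tool z down) 0.008346516313459063
```

View pics/z27.png

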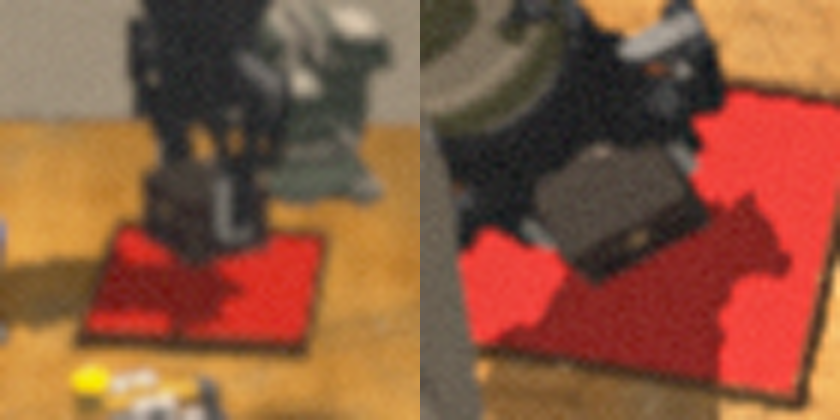

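Request:
play_rows --series "50 -0.1 -0.1 1 0 0 0;50 0 0 1 0 0 0;50 0 0 0.5 0 0 0;50 0 0 0.15 0 0 0;50 0 0 0.1 0 0 0;50 0 0 0 0 0 0"

```text
clock: 29.25
tcp_pos: [0.5558, 0.3384, 0.01]
orientation: [0.0, 0.959, 0.285, 0.0]
wrist_force: [-0.2, -0.8, -0.9]
finger_gap: 0.0536
```

Request:
play_rows --series "50 0 0 0.06 0 0 0;50 0 0 0.06 0 0 0;50 0 0 0.06 0 0 0;50 0 0 0 0 0 0"

```text
clock: 29.75
tcp_pos: [0.5556, 0.3382, 0.008]
orientation: [0.0, 0.959, 0.285, -0.0]
wrist_force: [0.6, 0.1, -0.7]
finger_gap: 0.0535
```

Request:
play_rows --series "50 0 0 0.05 0 0 0;50 0 0 0 0 0 0"

```text
clock: 30.0
tcp_pos: [0.5556, 0.3383, 0.0075]
orientation: [0.0, 0.959, 0.285, -0.0]
wrist_force: [-0.3, -0.3, -1.6]
finger_gap: 0.054
```

```bash
python3 -c "
from h import *
for n in('side','top'): cv2.imwrite(f'pics/{n}21.png',cams.read_camera(n)[:,:,::-1])
s=to([.555,.3375,.009],33)
a=cv2.imread('pics/side21.png');b=cv2.imread('pics/top21.png')
cv2.imwrite('pics/z28.png',np.hstack([crop(a,275,115,70,70,6),crop(b,140,165,70,70,6)]))"
```

```text
t 30.1 tcp [0.5556 0.3383 0.0076] shift cm [-0.09  0.03 -0.14] toolx yaw 33.08 zdir [ 0.e+00 -1.e-04 -1.e+00] F [-0.49 -0.33 -0.14] gap 0.0538
turn z (deg, tool z down) 0.08218289892013075
```

View pics/z28.png

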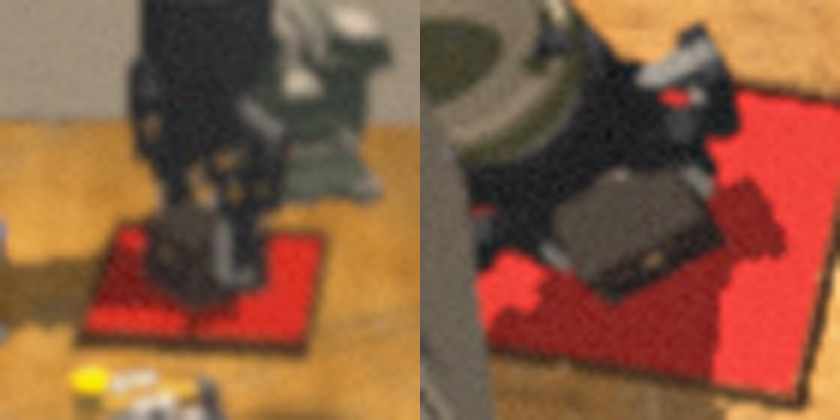

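Request:
play_rows --series "50 0 0 0.03 0 0 0;50 0 0 0.03 0 0 0;50 0 0 0 0 0 0"

```text
clock: 30.48
tcp_pos: [0.5556, 0.3383, 0.0069]
orientation: [0.0, 0.959, 0.285, -0.0]
wrist_force: [0.1, -0.4, -1.3]
finger_gap: 0.0538
```

Request:
play_rows --series "50 0 0 0.03 0 0 0;50 0 0 0.03 0 0 0;50 0 0 0 0 0 0"

```text
clock: 30.85
tcp_pos: [0.5556, 0.3383, 0.0067]
orientation: [0.0, 0.959, 0.285, 0.0]
wrist_force: [-0.5, -0.1, 2.4]
finger_gap: 0.0538
```

Request:
play_rows --series "70 0 0 0 0 0 0;78 0 0 0 0 0 0;85 0 0 0 0 0 0;85 0 0 0 0 0 0;85 0 0 -0.5 0 0 0;85 0 0 -1 0 0 0;85 0 0 -2 0 0 0;85 0 0 -3 0 0 0;85 0 0 -4 0 0 0;85 0 0 -4 0 0 0;85 0 0 0 0 0 0"

```text
clock: 32.22
tcp_pos: [0.5582, 0.3395, 0.1567]
orientation: [-0.001, 0.959, 0.285, 0.004]
wrist_force: [0.2, 0.4, -0.5]
finger_gap: 0.0725
```

```bash
python3 -c "
from h import *
for n in('side','top'): cv2.imwrite(f'pics/{n}22.png',cams.read_camera(n)[:,:,::-1])
s=to([.45,.1,.2],33)
a=cv2.imread('pics/side22.png');b=cv2.imread('pics/top22.png')
cv2.imwrite('pics/z29.png',np.hstack([crop(a,265,115,70,85,6),crop(b,140,165,60,85,6)]))"
```

```text
t 32.325 tcp [0.556  0.3385 0.1523] shift cm [-21.89  14.2   -4.8 ] toolx yaw 33.08 zdir [ 1.7e-03  7.0e-04 -1.0e+00] F [ 0.01 -0.71 -0.47] gap 0.0723
turn z (deg, tool z down) 0.08387320863557335
```

View pics/z29.png

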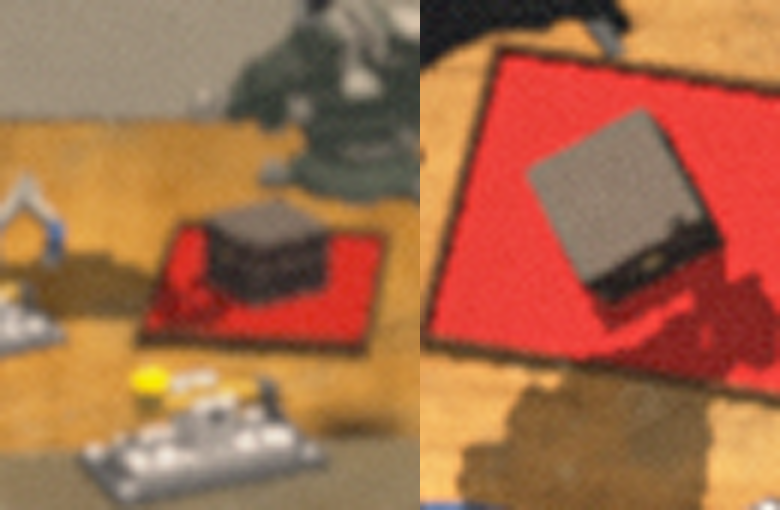

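```bash
python3 -c "
from h import *
g=lambda x,y:((x-420+.5)/6-.5+140,(y+.5)/6-.5+165)
p=np.array([onz('top',*g(*q),.047)[:2] for q in((527,175),(643,108),(722,240),(598,292))]);print(p.mean(0),[np.linalg.norm(p[i]-p[i-1]) for i in range(4)])
h=lambda x,y:((x+.5)/6-.5+265,(y+.5)/6-.5+115)
p=np.array([onz('side',*h(*q),.047)[:2] for q in((205,227),(275,200),(328,232),(255,252))]);print('side',p.mean(0))
# tray outer rim corners, side: 
p=np.array([onz('side',*h(*q),.012)[:2] for q in((138,338),(180,222),(387,232),(370,350))]);print('tray side',p.mean(0),p.round(3).tolist())
b=cv2.imread('pics/top22.png');cv2.imwrite('pics/z30.png',crop(b,135,160,90,80,8))"
```

```text
[0.54764141 0.33269805] [np.float64(0.057404577752592424), np.float64(0.05177783370426007), np.float64(0.06476207157464636), np.float64(0.05147265223631819)]
side [0.55679582 0.32959199]
tray side [0.55881163 0.33124754] [[0.486, 0.257], [0.507, 0.421], [0.63, 0.406], [0.613, 0.242]]
```

View pics/z30.png

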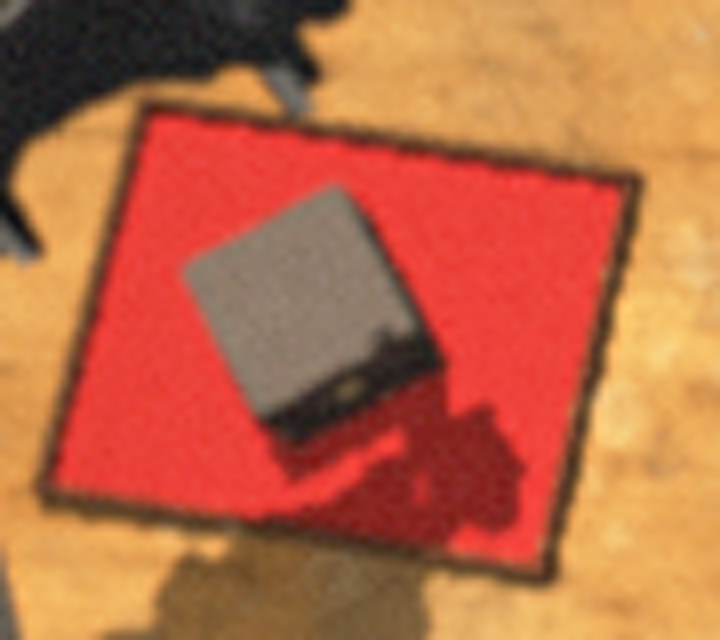

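```bash
python3 -c "
from h import *
g=lambda x,y:((x+.5)/8-.5+135,(y+.5)/8-.5+160)
p=np.array([onz('top',*g(*q),.047)[:2] for q in((185,270),(338,185),(415,322),(262,420))]);print(p.mean(0),[np.linalg.norm(p[i]-p[i-1]).round(4) for i in range(4)])
p=np.array([onz('top',*g(*q),.012)[:2] for q in((145,103),(640,178),(550,578),(42,490))]);print('tray',p.mean(0),[np.linalg.norm(p[i]-p[i-1]).round(4) for i in range(4)])
"
```

```text
[0.55134734 0.33612276] [np.float64(0.053), np.float64(0.0508), np.float64(0.0498), np.float64(0.0521)]
tray [0.55050361 0.33290802] [np.float64(0.1243), np.float64(0.157), np.float64(0.1265), np.float64(0.1574)]
```

```bash
python3 -c "
from h import *
a=cv2.imread('pics/top0.png').astype(int);b=cv2.imread('pics/top22.png').astype(int)
for n,(x,y) in dict(loupe=(351,156),block=(311,155),wax=(271,157),catch=(263,220),small=(198,267)).items(): print(n,np.abs(a-b)[y-18:y+18,x-18:x+18].mean().round(1))
print(get_state()['qvel'].round(3)); print(workorder.hand_in())"
```

```text
loupe 5.4
block 4.3
wax 5.3
catch 4.9
small 20.6
[-0.001  0.026 -0.036 -0.006  0.001  0.001]
the job is handed in; nothing more can be done
None
```

The catch came out too stiff, so the closed ring box now stands upright in the red tray, and the job is handed in at about 32 s of the 64 s allowed.

**Press test:** I pushed with the shut fingertips on the yellow pad, building up slowly to about 12.2 N (mean of noisy wrist readings). The highest single reading I saw was 13.0 N. Before the final hold I shifted the tool slightly to remove about 4 N of sideways friction on the pad. I held the push for more than half a second, the rocker did not click, and I let go. Afterwards the pad was back up and the hook looked unchanged in the side view.

**Placing the box:** I gripped it by its flat sides, lowered it until it touched the tray floor (2.4 N), then released it and backed off. In each view the box centre is about 3 mm from the tray centre.

**Checks:**
- **Loose items:** the loupe, steel block, wax and catch look unchanged between the first and last top pictures.
- **Small look-alike catch:** its patch of the picture differs more (20.6 against about 5 for the others). The arm never went to it, so this is probably the arm or its shadow, but I did not look closer.
- **Height reading:** the reported tool height was about 28 mm lower than the fingertip contact and the pictures showed. I relied on force and pictures for the heights instead.
- **Camera disagreement:** the two views differ by about 4 to 5 mm in x. I used positions checked against the tool in the side view.

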